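# Clear the transport rack, clip the brass pattern plates in and lock the keeper

## Robot

A 7-joint arm with a two-finger parallel gripper is mounted at the origin on a cart in front of the work surface, level with it; the furniture and walls round the work are solid. World frame = base frame: x ahead of the robot, y to its left, z up, the work surface at z = 0. Lengths are in m, angles in rad, forces in N, time in s.
With the tool pointing down it reaches from about 0.4 to 0.85 m from the base axis. Payload 10.4 kg.
Tool frame: the origin (TCP) lies between the finger pads; the fingertips stand 11 mm ahead of it and the grasp point (between the pads) lies 8 mm behind it; z points along the fingers, y is the direction in which the jaws open and shut (so a half turn about z gives the same grasp; the last joint's range is limited). The gripper opens to 87 mm and grips with 3 to 60 N. Pads are 19 mm wide; open, the fingers measure 117 mm over their backs; the gripper's body (75 mm by 190 mm) begins 51 mm behind the grasp point.
Start: joints at [-1.135, 0.332, -0.065, 1.46, 0.022, 1.35, -0.088], TCP at [0.277, 0.56, 0.234] pointing down, gripper open.
Joint ranges: [-2.6, 2.6], [-0.5, 2.12], [-1.47, 1.34], [0.16, 2.42], [-1.27, 4.41], [0.06, 2.06], [-2.6, 2.6]. Speed limits (rad/s): [2.22, 2.22, 2.79, 2.79, 3.14, 3.14, 3.14].

## Interface

Orientations are given as a unit quaternion [x, y, z, w].
In Python, from bench import r, eyes gives the robot as it stands.
- The arm moves only by the shell command python3 -m inch 'ROWS' [FORCE]. ROWS is a JSON object of lists of equal length, an entry for each row: "translation": the shift along the world's x, y, z scaled (see below), a list of three; "rot": the turn, a rotation vector about the world's x, y, z scaled (see below), a list of three; "jaw": the finger opening in mm, from 0 to 87. In form: {"translation": [[tx, ty, tz], ...], "rot": [[ax, ay, az], ...], "jaw": [jaw, ...]}. A call has 1 to 20 rows; each row is the pose to reach, as a shift and turn from the pose measured when the call began; what a row does not reach only later rows make up. The controller multiplies each number of a shift by 100 mm and each number of a turn by 60 degrees. A row lasts 1/10 s, in which the tool goes at most 50 mm and 8.59 degrees, less where a joint would pass 70% of its speed; a pose out of reach is approached as far as the arm can. A call with a number of a shift or a turn outside -1 to 1 is refused whole. A call with a gripper value outside its range is refused whole. The fingers move at their own pace and stop on an object; FORCE is the grip in N (left out, the last holds). Time passes only in rows, so rows that repeat a pose let the fingers close. It gives the time, the measured TCP pose, the force and the opening at its end, in the units of the state.
- r.read_state(): the state, without advancing time (a new reading comes with each control period).
- eyes.camera(name): name is "side" or "top" or "wrist"; returns the picture (420x560x3 uint8, blue, green, red); there is no depth.
- eyes.calibration(name): a dict with "fx", "fy", "cx", "cy" (pixels), "R" (3x3) and "t" (3): a world point X has camera coordinates R X + t; the wrist camera has in their place "hand_eye" (4x4, takes a point from camera to tool coordinates, whose origin is the TCP and whose axes are the flange's). Camera axes: x right, y down, z forward; pixel columns grow to the right and rows downward; lengths in m; the calibration is good to about 2 mm. A picture is of the moment at which its call begins: read the wrist's pose just before it. calibration takes no time and is no camera call.
- r.close_job(): hands the job in, once; it reports no verdict.
The state is a dict: "time": time; "joint_positions": joint angles; "joint_vel": joint speeds; "joint_torque": joint torques, N m; "ee_pos": TCP position; "eef_rot": TCP orientation; "ft_force": force on the tool from outside, world axes, zero at the start; "torque": the same for the moment, N m; "width": finger opening in m.
Only numpy, scipy, OpenCV 4.12 (cv2) and the standard library are available. Lean on these libraries where they do the work, as an engineer would, in place of code of your own. Each camera call takes 0.05 s, during which the arm holds its last target. There are 200 camera calls.

## Task

Get the brass pattern plates ready for transport: swing the keeper bar of the grey rack up and open, move any green wax left in its bays into the steel cup by the loupe, and push every plate lying on the bench down into a bay of its own until the spring clips snap over its edges and it lies flat on the bay floor. Then swing the keeper bar back over them and press it fully shut under its catch. Leave the spool, jar and loupe where they are.

Things in the scene. Friction and masses are not known exactly. Their poses are not given: they have to be found in the camera images.
- rack: Grey transport rack fixed to the bench: base 118 (its x) x 136 (its y) x 8 mm with four bays, 2 x 2, open at the top. Origin at the centre of the underside, z up. Side rails from x = +-52.5 mm outward and a spine from x = -9.5 to +9.5 mm guide the plates in x with 1.5 mm play each side; all are 14.5 mm high with beveled tops.
- bay_0 (a point): Centre of a bay's floor, at x = -31, y = +32, z = 8 mm in the rack's frame. A seated plate has its origin here (1 mm play), its 44 mm side along the rack's y, either way round; any plate fits. Sprung clips 16 mm wide at the +y and -y ends, lead-ins up to 29 mm above the bench: a plate pressed straight down (about 10 N, at most 20) snaps under them.
- bay_1 (a point): Centre of a bay's floor, at x = -31, y = -32, z = 8 mm in the rack's frame. A seated plate has its origin here (1 mm play), its 44 mm side along the rack's y, either way round; any plate fits. Sprung clips 16 mm wide at the +y and -y ends, lead-ins up to 29 mm above the bench: a plate pressed straight down (about 10 N, at most 20) snaps under them.
- bay_2 (a point): Centre of a bay's floor, at x = +31, y = +32, z = 8 mm in the rack's frame. A seated plate has its origin here (1 mm play), its 44 mm side along the rack's y, either way round; any plate fits. Sprung clips 16 mm wide at the +y and -y ends, lead-ins up to 29 mm above the bench: a plate pressed straight down (about 10 N, at most 20) snaps under them.
- bay_3 (a point): Centre of a bay's floor, at x = +31, y = -32, z = 8 mm in the rack's frame. A seated plate has its origin here (1 mm play), its 44 mm side along the rack's y, either way round; any plate fits. Sprung clips 16 mm wide at the +y and -y ends, lead-ins up to 29 mm above the bench: a plate pressed straight down (about 10 N, at most 20) snaps under them.
- plate_0: Flat brass plate 40 (its x) x 44 (its y) x 6 mm, about 100 g, lying flat, with an upright grip rib on top in the middle: 12 (x) x 30 (y) mm, from 6 to 62 mm above the underside; grip the rib across its 12 mm. Origin at the centre of the underside, z up. May be absent at this start (3 or 4 plates are there).
- plate_1: Flat brass plate 40 (its x) x 44 (its y) x 6 mm, about 100 g, lying flat, with an upright grip rib on top in the middle: 12 (x) x 30 (y) mm, from 6 to 62 mm above the underside; grip the rib across its 12 mm. Origin at the centre of the underside, z up. May be absent at this start (3 or 4 plates are there).
- plate_2: Flat brass plate 40 (its x) x 44 (its y) x 6 mm, about 100 g, lying flat, with an upright grip rib on top in the middle: 12 (x) x 30 (y) mm, from 6 to 62 mm above the underside; grip the rib across its 12 mm. Origin at the centre of the underside, z up. May be absent at this start (3 or 4 plates are there).
- plate_3: Flat brass plate 40 (its x) x 44 (its y) x 6 mm, about 100 g, lying flat, with an upright grip rib on top in the middle: 12 (x) x 30 (y) mm, from 6 to 62 mm above the underside; grip the rib across its 12 mm. Origin at the centre of the underside, z up. May be absent at this start (3 or 4 plates are there).
- keeper (a joint): Dark steel keeper bar, rad: 0 = shut, flat over the spine, overlapping the plates' inner edges; grows as its free end swings up; 2.0 = stop, open, leaning away from the bays. Stays where it is left (friction 0.07 N m). A sprung catch near its free end holds it shut; about 5 to 10 N at the grip tab lifts it out or presses it in. Shut, it blocks all bays; it shuts only over plates fully down.
- keeper_hinge (a point): Point on the hinge axis of the keeper, at x = 0, y = +66, z = 19 mm in the rack's frame; the axis runs along the rack's x. From here the bar (6 mm thick, 30 mm wide, over the last 59 mm only 14 mm wide) runs along the rack's -y when shut.
- keeper_grip (a point): Centre of the grip tab at the free end of the keeper: 14 mm wide (along the rack's x; grip across it), 20 mm along the bar, from 3 mm below to 15 mm above the bar's centre line. It lies 157 mm from the hinge along the bar and 8 mm above the bar's centre line; shut, 27 mm above the bench. The catch's two clips stand astride the bar 24 to 34 mm nearer the hinge, 37 mm high.
- wax_a: Lump of green carving wax, 20 x 20 x 18 mm, 20 g, standing in bay_0; origin at the centre of its underside, z up. Its top stands 11 mm above rails and spine, which leave about 11 mm beside it: grip its upper part along the rack's x. May be absent (one or both pieces of wax are there).
- wax_b: Block of green wax, 18 (its x) x 26 (its y) x 20 mm, 30 g, standing in bay_3; origin at the centre of its underside, z up. Its top stands 13 mm above rails and spine, which leave about 12 mm beside it: grip its upper part across its x. May be absent (one or both pieces of wax are there).
- steel_cup: Spun steel cup on a foot, fixed to the bench: 85 mm across at the rim, 48 mm high, open at the top (mouth 76 mm wide), inner floor 21 mm above the bench. Origin at the centre of its underside. It has room for both pieces of wax; a short drop into it is fine.
- spool: Wire spool 48 mm across, 32 mm high, a bystander; origin at the centre of its underside.
- glass_jar: Small glass jar with black lid, 48 mm across, 63 mm high, a bystander; origin at the centre of its underside.
- eye_loupe: Black eye loupe, 39 mm across, 30 mm high, a bystander; origin at the centre of its underside.
Not all that is in view belongs to the job. What is shaped like the plate_0 but orange or turquoise is not meant.

How it is judged:
By the outcome, as a careful person would: the job done as asked, in the order asked, and still so for the second after the job is handed in, with the robot touching nothing.
Of wax_a, wax_b only 1 to 2 are there at a start; the rules pass over those that are not, and their reading is None.
Of plate_0, plate_1, plate_2, plate_3 only 3 to 4 are there at a start; the rules pass over those that are not, and their reading is None.
At some moment in a run one of plate_0, plate_1, plate_2, plate_3 may be knocked a few centimetres aside while the robot is not near it.
Once in a run the grip may slacken for a moment while it holds something.
It also fails if it takes over 210 s, if anything falls off the work surface, if the arm or the gripper's body presses on something with over 40 N, if the wrist force passes 120 N, or if a joint passes its speed limit or range.

## Working session

There is one attempt and no reset: what is moved stays moved. The work goes in short steps, Python scripts to look and compute and a shell command to move; the robot and the scene stay as the last step left them, time stands still between calls to the robot, and variables do not carry over. Pictures are saved under pics/ and viewed, about 12 in all and at most 16, crops included, and the job is handed in when it is done.

```bash
ls; mkdir -p pics
python3 - <<'E'
from bench import r, eyes
import cv2, numpy as np
s=r.read_state(); print({k:np.round(v,3).tolist() for k,v in s.items()})
a=eyes.camera("side");b=eyes.camera("top")
cv2.imwrite("pics/side0.png",a);cv2.imwrite("pics/top0.png",b)
for n in("side","top"): print(n,eyes.calibration(n))
print(eyes.calibration("wrist"))
E
```

```text
pics
{'time': 0.0, 'joint_positions': [-1.135, 0.333, -0.065, 1.461, 0.022, 1.35, -0.089], 'joint_vel': [0.0, 0.0, -0.0, -0.0, 0.002, -0.001, -0.0], 'joint_torque': [-0.001, -62.326, 0.024, -38.99, -0.061, 0.04, 0.0], 'ee_pos': [0.277, 0.56, 0.233], 'eef_rot': [0.227, 0.974, -0.001, -0.0], 'ft_force': [0.046, 0.641, -0.41], 'torque': [-0.016, 0.036, -0.023], 'width': 0.087}
side {'fx': 521.2017065485876, 'fy': 521.2017065485876, 'cx': 273.25413354454025, 'cy': 207.1735755638796, 'R': array([[ 0.86732675, -0.49711011, -0.02501686],
       [-0.29520311, -0.47328389, -0.82997439],
       [ 0.40074858,  0.72724405, -0.55724023]]), 't': array([-0.57029878,  0.11190581,  1.62407688])}
top {'fx': 381.98500886042206, 'fy': 381.98500886042206, 'cx': 276.50541589988393, 'cy': 213.87004390482986, 'R': array([[ 9.43710135e-03, -9.99955408e-01, -3.50241228e-04],
       [-9.87838371e-01, -9.26838396e-03, -1.55207764e-01],
       [ 1.55197597e-01,  1.81069313e-03, -9.87881788e-01]]), 't': array([-0.22298724,  0.52850027,  1.37245709])}
{'fx': 360.45595986572886, 'fy': 360.45595986572886, 'cx': 281.9123491364398, 'cy': 206.01066469133707, 'hand_eye': array([[-3.85769177e-04, -9.67077212e-01, -2.54482844e-01,
         6.95291148e-02],
       [ 9.99999924e-01, -3.87011176e-04, -4.51875614e-05,
         2.10358949e-05],
       [-5.47878439e-05, -2.54482842e-01,  9.67077287e-01,
        -1.51736663e-01],
       [ 0.00000000e+00,  0.00000000e+00,  0.00000000e+00,
         1.00000000e+00]])}
```

View pics/top0.png

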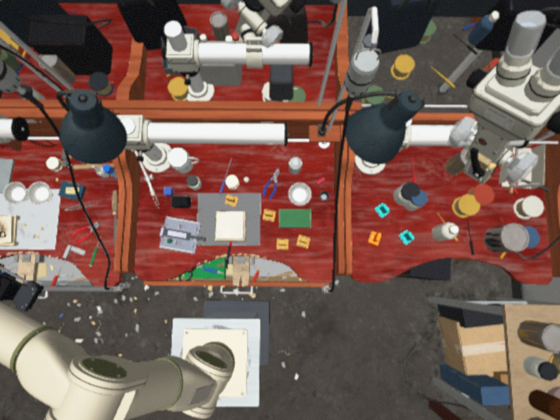

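View pics/side0.png

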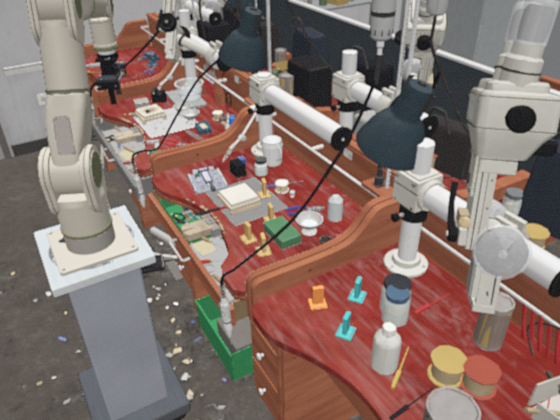

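Brass candidates in the top view are at (232,200), (269,215), (282,244) and (304,241). The decoys are turquoise at (382,210) and (406,237) and orange at (375,238). The rack is at about (180,235). I'll check the choice with one close crop.

```bash
cat > h.py <<'E'
from bench import r, eyes
import cv2, numpy as np
from scipy.spatial.transform import Rotation as Ro
def cam(n,save=None):
    s=r.read_state(); im=eyes.camera(n); c=dict(eyes.calibration(n))
    if n=="wrist":
        T=np.eye(4);T[:3,:3]=Ro.from_quat(s["eef_rot"]).as_matrix();T[:3,3]=s["ee_pos"]
        W=np.linalg.inv(T@c["hand_eye"]); c["R"],c["t"]=W[:3,:3],W[:3,3]
    if save: cv2.imwrite("pics/"+save,im)
    return im,c
def ray(c,u,v,z):
    d=c["R"].T@np.array([(u-c["cx"])/c["fx"],(v-c["cy"])/c["fy"],1]); o=-c["R"].T@c["t"]
    return o+d*(z-o[2])/d[2]
def proj(c,X):
    p=c["R"]@np.asarray(X,float)+c["t"]; return np.array([c["fx"]*p[0]/p[2]+c["cx"],c["fy"]*p[1]/p[2]+c["cy"]])
E
python3 - <<'E'
from h import *
c=eyes.calibration("top"); im=cv2.imread("pics/top0.png")
cv2.imwrite("pics/crop.png",cv2.resize(im[145:270,145:345],None,fx=4,fy=4,interpolation=cv2.INTER_CUBIC))
for n,p in dict(p0=(232,200),p1=(269,215),p2=(282,244),p3=(304,241),rack=(180,235),cup=(300,193),jar=(295,163)).items(): print(n,ray(c,*p,.03).round(3))
E
```

```text
p0 [ 0.583 -0.051  0.03 ]
p1 [ 0.528 -0.19   0.03 ]
p2 [ 0.42  -0.239  0.03 ]
p3 [ 0.432 -0.32   0.03 ]
rack [0.45  0.138 0.03 ]
cup [ 0.613 -0.306  0.03 ]
jar [ 0.729 -0.287  0.03 ]
```

View pics/crop.png

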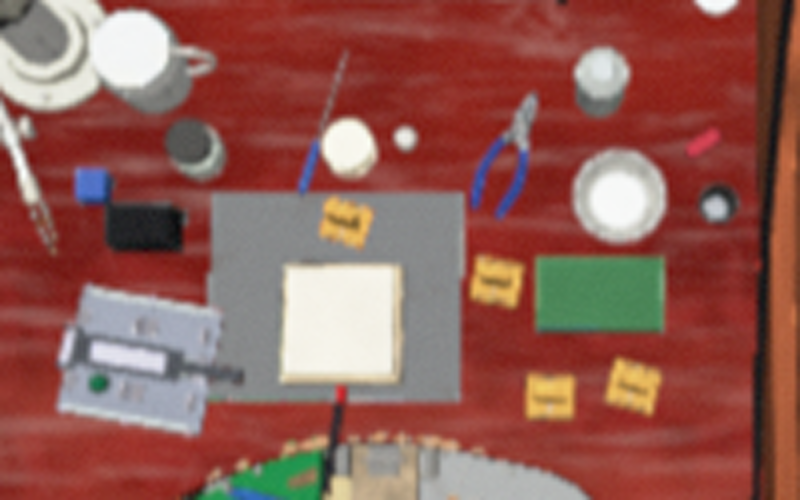

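The crop shows four brass plates at crop pixels (345,222), (497,282), (550,396) and (633,386). The cup is at (620,195) with the loupe at (718,203). The rack is at (140,360), its hinge on the left, with one green wax lump at (98,383), which puts it in bay_0. I'll raise the arm and move it over the rack with the jaws along the rack's x.

```bash
python3 -m inch '{"translation":[[0,0,0.5],[0.2,-0.5,0.6],[0.4,-1,0.6],[0.4,-1,0.6]],"rot":[[0,0,0],[0,0,-0.14],[0,0,-0.28],[0,0,-0.3]],"jaw":[87,87,87,87]}'
python3 -m inch '{"translation":[[0.2,-0.5,0.2],[0.4,-1,0.2],[0.4,-1,0.2]],"rot":[[0,0,-0.14],[0,0,-0.28],[0,0,-0.3]],"jaw":[87,87,87]}'
python3 -m inch '{"translation":[[0.2,-0.5,0],[0.4,-1,0],[0.4,-1,0]],"rot":[[0,0,-0.14],[0,0,-0.28],[0,0,-0.3]],"jaw":[87,87,87]}'
python3 -m inch '{"translation":[[0.2,-0.5,0],[0.4,-1,0],[0.4,-1,0],[0.4,-1,0]],"rot":[[0,0,-0.14],[0,0,-0.28],[0,0,-0.3],[0,0,-0.3]],"jaw":[87,87,87,87]}'
python3 - <<'E'
from h import *
im,c=cam("wrist","w0.png"); np.savez("w0.npz",**c)
E
```

```text
time: 0.5
ee_pos: [0.3205, 0.4552, 0.2937]
eef_rot: [0.383, 0.924, -0.0, 0.001]
ft_force: [0.8, 0.9, -0.3]
width: 0.087
time: 0.8
ee_pos: [0.3631, 0.3508, 0.3145]
eef_rot: [0.527, 0.85, -0.0, 0.001]
ft_force: [0.1, 0.1, -0.2]
width: 0.0871
time: 1.1
ee_pos: [0.4051, 0.2459, 0.3146]
eef_rot: [0.657, 0.753, -0.001, 0.002]
ft_force: [-0.1, -0.1, 0.0]
width: 0.0867
time: 1.5
ee_pos: [0.4457, 0.1443, 0.3144]
eef_rot: [0.768, 0.64, -0.001, 0.002]
ft_force: [0.4, 0.0, -0.0]
width: 0.0869
```

View pics/w0.png

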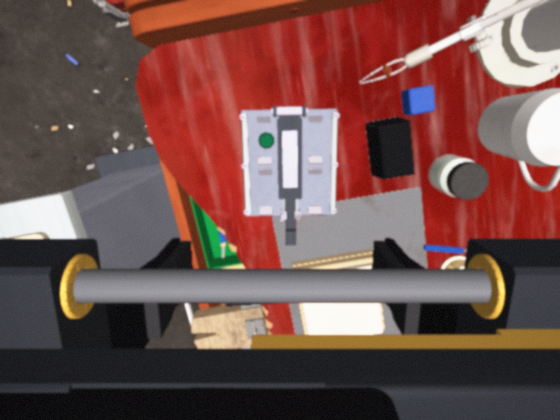

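The rack is centred at about (290,162), almost aligned with the gripper. The only wax is wax_a, at (266,140). The keeper's grip tab is at (291,232). Next I'll measure the rack pose.

Run:
```python
from h import *
c=dict(np.load("w0.npz")); im=cv2.imread("pics/w0.png"); roi=im[95:225,225:350]
hsv=cv2.cvtColor(roi,cv2.COLOR_BGR2HSV); 
m=((roi[...,2]>130)&(hsv[...,1]<70)).astype(np.uint8)*255
m=cv2.morphologyEx(m,cv2.MORPH_CLOSE,np.ones((25,25)))
cn=max(cv2.findContours(m,0,2)[0],key=cv2.contourArea).reshape(-1,2)+[225,95]
P=np.array([ray(c,u,v,.012)[:2] for u,v in cn])
rc=cv2.minAreaRect((P*1000).astype(np.float32)); print(rc)
g=((hsv[...,0]>60)&(hsv[...,0]<90)&(hsv[...,1]>120)); ys,xs=np.nonzero(g); print("wax",ray(c,xs.mean()+225,ys.mean()+95,.02))
d=cv2.cvtColor(im[222:245,280:302],cv2.COLOR_BGR2GRAY)<85; ys,xs=np.nonzero(d); print("tab px",xs.mean()+280,ys.mean()+222,xs.min(),xs.max(),ys.min(),ys.max()); print(ray(c,xs.mean()+280,ys.mean()+222,.034))
# tool x axis angle
s=r.read_state(); R=Ro.from_quat(s["eef_rot"]).as_matrix(); print(np.degrees(np.arctan2(R[1,1],R[0,1])),R[:,2])
v=im.copy(); cv2.drawContours(v,[cn.reshape(-1,1,2)],-1,(0,255,0),1)
cv2.imwrite("pics/c1.png",cv2.resize(v[95:260,215:365],None,fx=3.5,fy=3.5,interpolation=cv2.INTER_CUBIC))
```

```text
((464.53375244140625, 146.36834716796875), (164.61526489257812, 138.68214416503906), 80.61185455322266)
wax [0.43308454 0.18167798 0.02      ]
tab px 290.2352941176471 229.5 6 14 6 9
[0.44258848 0.0677366  0.034     ]
-10.125591141003634 [ 2.28792516e-04 -3.37314239e-03 -9.99994285e-01]
```

View pics/c1.png

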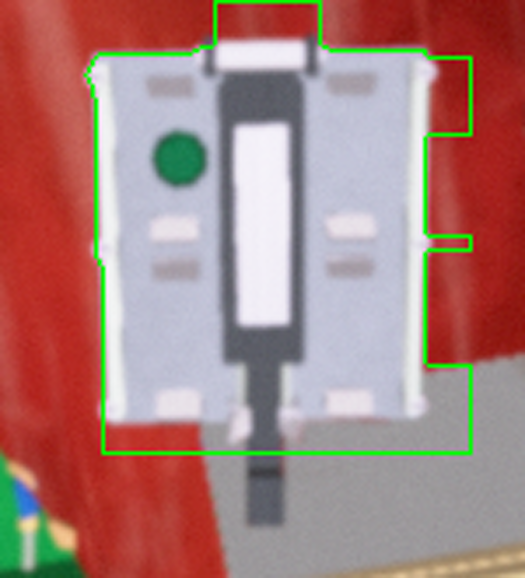

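Run:
```python
from h import *
c=dict(np.load("w0.npz"))
f=lambda x,y,z: ray(c,x/3.5+215-.36,y/3.5+95-.36,z)[:2]*1000
K=dict(TL=(97,55,8),TR=(425,53,8),BL=(107,420,8),BR=(420,414,8),barL=(219,90,22),barR=(304,90,22),barL2=(223,360,22),barR2=(302,360,22),tabL=(247,500,34),tabR=(284,500,34),tabend=(265.5,524,34),wax=(180,158,26))
Q={k:f(*v) for k,v in K.items()}
for k in Q: print(k,Q[k].round(1))
ctr=sum(Q[k] for k in("TL","TR","BL","BR"))/4; print("ctr",ctr)
for a,b in(("BL","TL"),("BR","TR")): d=Q[b]-Q[a]; print(np.hypot(*d),np.degrees(np.arctan2(-d[0],d[1])))
for a,b in(("BL","BR"),("TL","TR"),("barL","barR"),("tabL","tabR")): d=Q[b]-Q[a]; print(np.hypot(*d),np.degrees(np.arctan2(d[1],d[0])))
h=(Q["barL"]+Q["barR"])/2;t=(Q["tabL"]+Q["tabR"])/2;d=h-t;print("bar yaw",np.degrees(np.arctan2(-d[0],d[1])),h,t)
yaw=np.radians(-10.5);M=np.array([[np.cos(yaw),-np.sin(yaw)],[np.sin(yaw),np.cos(yaw)]])
for k in Q: print(k,((Q[k]-ctr)@M).round(1))
```

```text
TL [1231.8   78.3]
TR [-632.2  407.9]
BL [1626.4 2236.3]
BR [-294.1 2549.2]
barL [793.8 742.2]
barR [-595.3  996.4]
barL2 [1570.  5289.4]
barR2 [ 205.9 5539.6]
tabL [ 2264.7 12226.8]
tabR [ 1239.7 12415. ]
tabend [ 1877.4 13029.9]
wax [1864.4 1999.4]
ctr [ 482.9714998  1317.90770408]
2193.8224222151553 169.6397316310085
2167.7907399307064 171.02793245738016
1945.8250778377744 170.74774704055093
1892.9754053970819 169.97143880720077
1412.167705253957 169.63112674747984
1042.1021343008974 169.59731605692969
bar yaw 171.7865479815222 [ 99.27824257 869.32899502] [ 1752.22390259 12320.93133657]
TL [  962.2 -1082.4]
TR [ -930.7 -1098. ]
BL [ 956.9 1111.4]
BR [-988.5 1069. ]
barL [ 410.6 -509.4]
barR [-1001.6  -512.6]
barL2 [ 345.1 4103.1]
barR2 [-1041.8  4100.5]
tabL [ -236.1 11051. ]
tabR [-1278.2 11049.2]
tabend [ -763.2 11770. ]
wax [1234.1  921.8]
```

Run:
```python
from h import *
c=dict(np.load("w0.npz"))
f=lambda x,y,z: ray(c,x/3.5+215-.36,y/3.5+95-.36,z/1000)[:2]*1000
K=dict(TL=(97,55,8),TR=(425,53,8),BL=(107,420,8),BR=(420,414,8),barL=(219,90,22),barR=(304,90,22),barL2=(223,360,22),barR2=(302,360,22),tabL=(247,500,34),tabR=(284,500,34),tabend=(265.5,524,34),wax=(180,158,26))
Q={k:f(*v) for k,v in K.items()}
ctr=sum(Q[k] for k in("TL","TR","BL","BR"))/4; print("ctr",ctr)
for a,b in(("BL","TL"),("BR","TR")): d=Q[b]-Q[a]; print(np.hypot(*d),np.degrees(np.arctan2(-d[0],d[1])))
for a,b in(("BL","BR"),("TL","TR"),("barL","barR"),("tabL","tabR")): d=Q[b]-Q[a]; print(np.hypot(*d),np.degrees(np.arctan2(d[1],d[0])))
h=(Q["barL"]+Q["barR"])/2;t=(Q["tabL"]+Q["tabR"])/2;d=h-t;print("bar yaw",np.degrees(np.arctan2(-d[0],d[1])),h,t)
yaw=np.radians(-10);M=np.array([[np.cos(yaw),-np.sin(yaw)],[np.sin(yaw),np.cos(yaw)]])
for k in Q: print(k,Q[k].round(1),((Q[k]-ctr)@M).round(1))
```

```text
ctr [456.19343928 145.94887195]
133.34475975674837 -10.360268368991534
131.76250387991263 -8.972067542619799
118.2710026597985 -9.252252959449056
115.0586975965147 -10.028561192799232
29.11250989771789 -10.36887325252013
13.422780473018564 -10.402683943070304
bar yaw -9.58973146369624 [465.11740842 199.57269656] [441.05406297  57.14642616]
TL [410.7 221.3] [-57.9  66.3]
TR [524.  201.3] [57.1 66.2]
BL [386.7  90.1] [-58.7 -67. ]
BR [503.4  71.1] [ 59.5 -65.5]
barL [450.8 202.2] [-15.1  54.5]
barR [479.4 197. ] [14.  54.3]
barL2 [434.8 108.5] [-14.6 -40.6]
barR2 [462.9 103.3] [ 14.  -40.8]
tabL [434.5  58.4] [ -6.2 -90. ]
tabR [447.7  55.9] [  7.2 -90.1]
tabend [439.4  48. ] [  0.5 -99.4]
wax [433.5 182.3] [-28.7  31.9]
```

Rack centre is about (456.2,146.3) mm and yaw about −9.8°, so the tab centre is about (440.8,57.2). I'll move above it and descend with the jaws at 45 mm.

```bash
python3 -m inch '{"translation":[[0,-0.4,-0.3],[-0.05,-0.87,-0.7],[-0.05,-0.87,-1],[-0.05,-0.87,-1]],"rot":[[0,0,0],[0,0,0],[0,0,0],[0,0,0]],"jaw":[45,45,45,45]}'
python3 -m inch '{"translation":[[0,0,-0.4],[0,0,-0.8],[0,0,-1],[0,0,-1],[0,0,-1]],"rot":[[0,0,0],[0,0,0],[0,0,0],[0,0,0],[0,0,0]],"jaw":[45,45,45,45,45]}'
python3 - <<'E'
from h import *
s=r.read_state(); print(np.round(s["ee_pos"],4),np.round(Ro.from_quat(s["eef_rot"]).as_matrix(),3)); print((np.array([.4408,.0572,.021])-s["ee_pos"])*10)
im,c=cam("wrist","w1.png")
E
```

```text
time: 1.95
ee_pos: [0.4372, 0.0593, 0.2105]
eef_rot: [0.766, 0.643, -0.004, 0.0]
ft_force: [-0.7, 1.2, -0.2]
width: 0.0633
time: 2.45
ee_pos: [0.4381, 0.0612, 0.1121]
eef_rot: [0.765, 0.644, -0.004, 0.0]
ft_force: [0.4, -0.2, 0.6]
width: 0.0452
[0.4381 0.0612 0.1121] [[ 0.171  0.985 -0.006]
 [ 0.985 -0.171 -0.005]
 [-0.006 -0.005 -1.   ]]
[ 0.0269039  -0.03953995 -0.91109626]
```

View pics/w1.png

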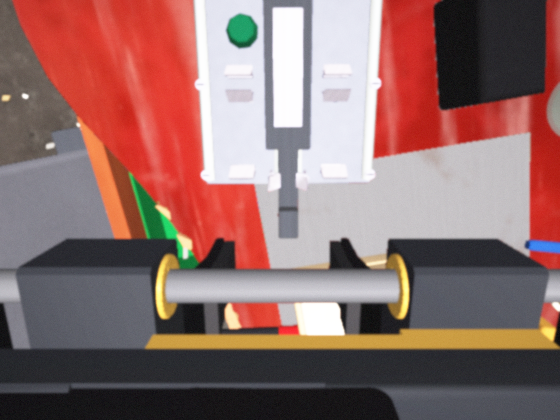

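The tab at (288,237) agrees with the estimate to within 1 mm. Descending and gripping.

```bash
python3 -c "
from h import *
c=eyes.calibration('wrist')
s=r.read_state();T=np.eye(4);T[:3,:3]=Ro.from_quat(s['eef_rot']).as_matrix();T[:3,3]=s['ee_pos'];W=np.linalg.inv(T@c['hand_eye']);c['R'],c['t']=W[:3,:3],W[:3,3]
print('tabend',ray(c,288,237,.034))"
python3 -m inch '{"translation":[[0.03,-0.04,-0.3],[0.03,-0.04,-0.6],[0.03,-0.04,-0.8],[0.03,-0.04,-0.91],[0.03,-0.04,-0.91],[0.03,-0.04,-0.91]],"rot":[[0,0,0],[0,0,0],[0,0,0],[0,0,0],[0,0,0],[0,0,0]],"jaw":[45,45,45,45,45,45]}'
python3 -m inch '{"translation":[[0,0,0],[0,0,0],[0,0,0],[0,0,0],[0,0,0],[0,0,0]],"rot":[[0,0,0],[0,0,0],[0,0,0],[0,0,0],[0,0,0],[0,0,0]],"jaw":[0,0,0,0,0,0]}' 30
```

```text
tabend [0.43975132 0.0472336  0.034     ]
time: 3.1
ee_pos: [0.4425, 0.0574, 0.0228]
eef_rot: [0.765, 0.644, -0.002, 0.001]
ft_force: [-0.3, 0.2, 0.2]
width: 0.0451
time: 3.7
ee_pos: [0.4416, 0.0576, 0.0227]
eef_rot: [0.765, 0.644, -0.003, 0.0]
ft_force: [-5.6, -0.0, 5.3]
width: 0.0138
```

```bash
python3 -m inch '{"translation":[[0,0.005,0.08],[0.003,0.016,0.156],[0.005,0.03,0.23],[0.008,0.046,0.31],[0.016,0.09,0.46],[0.026,0.153,0.605],[0.026,0.153,0.605]],"rot":[[0,0,0],[0,0,0],[0,0,0],[0,0,0],[0,0,0],[0,0,0],[0,0,0]],"jaw":[0,0,0,0,0,0,0]}' 30
python3 -c "
from h import *
cam('wrist','w2.png')"
```

```text
time: 4.4
ee_pos: [0.444, 0.0727, 0.0849]
eef_rot: [0.765, 0.644, -0.003, -0.0]
ft_force: [-4.9, -6.8, 2.4]
width: 0.0134
```

View pics/w2.png

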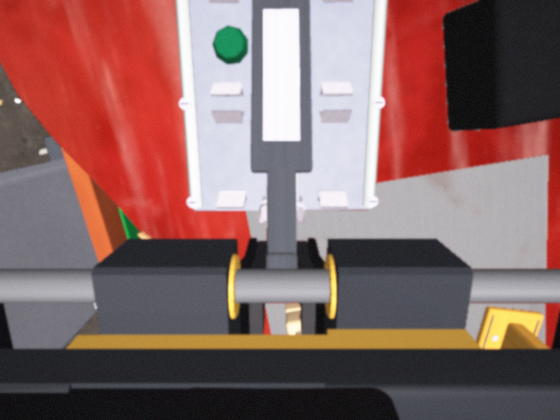

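The catch has released and the bar is rising with the tab in the grip at (282,240). Following the arc up to open.

```bash
python3 -m inch '{"translation":[[0.013,0.074,0.138],[0.028,0.163,0.268],[0.055,0.316,0.444],[0.085,0.494,0.595],[0.108,0.624,0.679],[0.132,0.762,0.75],[0.157,0.907,0.807],[0.157,0.907,0.807]],"rot":[[0,0,0],[0,0,0],[0,0,0],[0,0,0],[0,0,0],[0,0,0],[0,0,0],[0,0,0]],"jaw":[0,0,0,0,0,0,0,0]}' 20
python3 -m inch '{"translation":[[0.026,0.149,0.042],[0.052,0.301,0.069],[0.079,0.456,0.08],[0.105,0.611,0.075],[0.132,0.764,0.055],[0.158,0.915,0.019],[0.158,0.915,0.019]],"rot":[[0,0,0],[0,0,0],[0,0,0],[0,0,0],[0,0,0],[0,0,0],[0,0,0]],"jaw":[0,0,0,0,0,0,0]}' 20
python3 -c "
from h import *
cam('side','s1.png')
im=cv2.imread('pics/s1.png')
cv2.imwrite('pics/s1c.png',cv2.resize(im[80:280,140:340],None,fx=3,fy=3))"
```

```text
time: 5.25
ee_pos: [0.4597, 0.1656, 0.1666]
eef_rot: [0.764, 0.645, -0.003, -0.0]
ft_force: [-6.4, -0.7, 8.6]
width: 0.0141
time: 5.95
ee_pos: [0.4754, 0.2599, 0.1678]
eef_rot: [0.763, 0.646, -0.002, -0.001]
ft_force: [-5.2, 2.1, 0.5]
width: 0.0136
```

View pics/s1c.png

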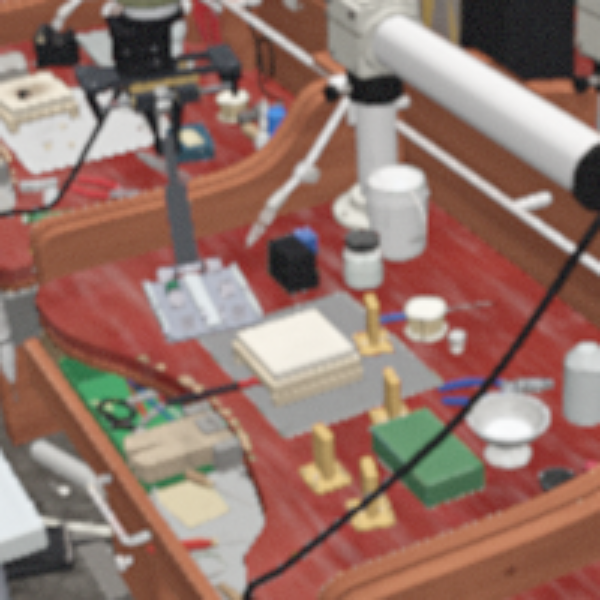

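The bar is up at about 1.8 rad, held at the tab. I'll take it to the stop, release it, lift, and look back over the rack.

```bash
python3 -m inch '{"translation":[[0.02,0.12,-0.035],[0.04,0.22,-0.08],[0.05,0.28,-0.11],[0.05,0.29,-0.12],[0.05,0.29,-0.12]],"rot":[[0,0,0],[0,0,0],[0,0,0],[0,0,0],[0,0,0]],"jaw":[0,0,0,0,0]}' 20
python3 -m inch '{"translation":[[0,0,0],[0,0,0],[0,0,0],[0,0,0.2],[0,0,0.5],[0,0,0.9],[0,-0.3,1],[0,-0.8,1],[-0.1,-1,1],[-0.1,-1,1]],"rot":[[0,0,0],[0,0,0],[0,0,0],[0,0,0],[0,0,0],[0,0,0],[0,0,0],[0,0,0],[0,0,0],[0,0,0]],"jaw":[40,40,40,40,40,40,40,40,40,40]}' 20
python3 -m inch '{"translation":[[0,-0.4,0],[-0.1,-0.6,0],[-0.2,-0.7,-0.2],[-0.2,-0.7,-0.2],[-0.2,-0.7,-0.2]],"rot":[[0,0,0],[0,0,0],[0,0,0],[0,0,0],[0,0,0]],"jaw":[40,40,40,40,40]}' 20
python3 -c "
from h import *
im,c=cam('wrist','w3.png'); np.savez('w3.npz',**c)"
```

```text
time: 6.5
ee_pos: [0.4801, 0.2856, 0.1572]
eef_rot: [0.764, 0.645, -0.004, -0.0]
ft_force: [-12.2, -10.5, 15.3]
width: 0.0138
time: 7.5
ee_pos: [0.4705, 0.1822, 0.2579]
eef_rot: [0.766, 0.643, -0.003, -0.0]
ft_force: [0.4, 1.4, -0.1]
width: 0.0399
time: 8.0
ee_pos: [0.4508, 0.1132, 0.2383]
eef_rot: [0.766, 0.643, -0.003, -0.0]
ft_force: [0.8, 0.4, 0.8]
width: 0.04
```

View pics/w3.png

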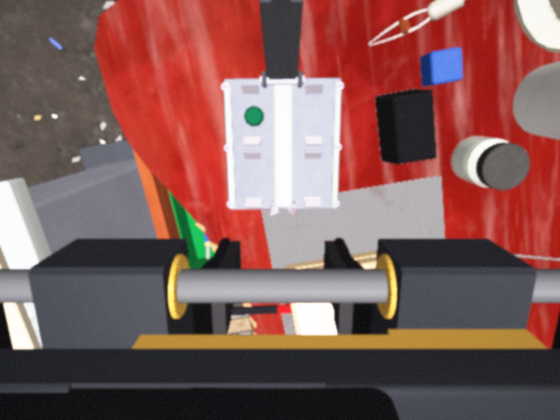

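The keeper is fully open, leaning away at (282,35). The bays are empty except for the wax at (254,116). I'll refine the rack and wax numerically.

Run:
```python
from h import *
c=dict(np.load("w3.npz")); im=cv2.imread("pics/w3.png").astype(float)
hsv=cv2.cvtColor(im.astype(np.uint8),cv2.COLOR_BGR2HSV)
# edges along rows (left/right red->grey) using saturation
S=hsv[...,1].astype(float)
def cross(p,th=90,hi2lo=True):
    b=p>th
    for i in range(len(p)-1):
        if b[i] and not b[i+1]: return i+(p[i]-th)/(p[i]-p[i+1])
L=[];Rr=[]
for v in range(95,200,5):
    if abs(v-147)<8: continue
    a=cross(S[v,205:245]); b=cross(S[v,360:322:-1])
    L.append((205+a,v)) if a else 0; (Rr.append((360-b,v)) if (b and v<175) else 0)
T=[(u,65+cross(S[65:100,u])) for u in list(range(232,256,4))+list(range(306,334,4)) if cross(S[65:100,u])]
B=[(u,225-cross(S[225:195:-1,u])) for u in range(236,260,4) if cross(S[225:195:-1,u])]
z=.010
def fit(P,z):
    Q=np.array([ray(c,u,v,z)[:2]*1000 for u,v in P]); vx,vy,x,y=cv2.fitLine(Q.astype(np.float32),cv2.DIST_HUBER,0,.01,.01).ravel(); return np.degrees(np.arctan2(vy,vx))%180,np.array([x,y])
yaw=np.radians(-9.8);X=np.array([np.cos(yaw),np.sin(yaw)]);Y=np.array([-X[1],X[0]]);C=np.array([456.2,146.3])
for n,P,zz in(("L",L,.012),("R",Rr,.012),("T",T,.006),("B",B,.006)):
    a,p=fit(P,zz); print(n,round(a,2),p.round(1),"rack",((p-C)@X).round(1),((p-C)@Y).round(1),len(P))
g=((hsv[...,0]>60)&(hsv[...,0]<90)&(S>120)); g[:,:235]=0;g[:95]=0;g[140:]=0;g[:,275:]=0
ys,xs=np.nonzero(g); w=ray(c,xs.mean(),ys.mean(),.022); print("wax",w,xs.min(),xs.max(),ys.min(),ys.max())
s=r.read_state(); print(s["ee_pos"],Ro.from_quat(s["eef_rot"]).as_matrix().round(3))
```

```text
L 80.53 [396.2 149.9] rack -59.7 -6.7 18
R 80.42 [516.1 146.3] rack 59.0 10.2 13
T 170.53 [459.7 214.4] rack -8.1 67.7 13
B 170.89 [404.4  84.7] rack -40.6 -69.5 6
wax [0.43325771 0.18155487 0.022     ] 245 262 107 124
[0.45117101 0.11351308 0.23861031] [[ 0.172  0.985 -0.004]
 [ 0.985 -0.172 -0.003]
 [-0.004 -0.004 -1.   ]]
```

```bash
python3 -m inch '{"translation":[[-0.09,0.34,-0.3],[-0.18,0.68,-0.6],[-0.18,0.68,-0.9],[-0.18,0.68,-1],[-0.18,0.68,-1]],"rot":[[0,0,0],[0,0,0],[0,0,0],[0,0,0],[0,0,0]],"jaw":[44,44,44,44,44]}' 20
python3 -m inch '{"translation":[[0,0,-0.3],[0,0,-0.6],[0,0,-0.8],[0,0,-0.8],[0,0,-0.8]],"rot":[[0,0,0],[0,0,0],[0,0,0],[0,0,0],[0,0,0]],"jaw":[44,44,44,44,44]}' 20
python3 -c "
from h import *
s=r.read_state(); print((np.array([.4332,.1817,.0275])-s['ee_pos'])*10)"
```

```text
time: 8.55
ee_pos: [0.4332, 0.1814, 0.1381]
eef_rot: [0.765, 0.644, -0.004, 0.0]
ft_force: [0.4, 1.0, 0.9]
width: 0.044
time: 9.05
ee_pos: [0.4345, 0.1816, 0.0598]
eef_rot: [0.766, 0.643, -0.003, 0.0]
ft_force: [1.1, -0.7, 1.1]
width: 0.0438
[-0.01258874  0.00098797 -0.32270357]
```

```bash
python3 -m inch '{"translation":[[-0.01,0,-0.15],[-0.01,0,-0.28],[-0.01,0,-0.32],[-0.01,0,-0.32],[-0.01,0,-0.32]],"rot":[[0,0,0],[0,0,0],[0,0,0],[0,0,0],[0,0,0]],"jaw":[44,44,44,44,44]}' 20
python3 -m inch '{"translation":[[0,0,0],[0,0,0],[0,0,0],[0,0,0],[0,0,0]],"rot":[[0,0,0],[0,0,0],[0,0,0],[0,0,0],[0,0,0]],"jaw":[5,5,5,5,5]}' 20
python3 -m inch '{"translation":[[0,0,0.2],[0,0,0.5],[0,-0.1,0.9],[0,-0.4,1],[0,-0.4,1]],"rot":[[0,0,0],[0,0,0],[0,0,0],[0,0,0],[0,0,0]],"jaw":[5,5,5,5,5]}' 20
```

```text
time: 9.55
ee_pos: [0.4338, 0.1817, 0.0283]
eef_rot: [0.766, 0.643, -0.003, 0.0]
ft_force: [-0.0, 0.6, 1.1]
width: 0.0439
time: 10.05
ee_pos: [0.4338, 0.1817, 0.0283]
eef_rot: [0.766, 0.643, -0.003, 0.0]
ft_force: [0.1, 0.0, 0.4]
width: 0.0167
time: 10.55
ee_pos: [0.4351, 0.139, 0.1302]
eef_rot: [0.767, 0.642, -0.001, 0.001]
ft_force: [-0.6, 1.2, -0.9]
width: 0.0167
```

```bash
python3 - <<'E'
from h import *
c=eyes.calibration("top"); im=cv2.imread("pics/top0.png")
hsv=cv2.cvtColor(im,cv2.COLOR_BGR2HSV)
roi=((hsv[...,1]<90)&(im[...,2]>120)).astype(np.uint8); m=np.zeros_like(roi); m[178:210,284:316]=roi[178:210,284:316]
cn=max(cv2.findContours(m,0,2)[0],key=cv2.contourArea); (u,v),rad=cv2.minEnclosingCircle(cn); print(u,v,rad); print("cup",ray(c,u,v,.048))
b=((hsv[...,0]>12)&(hsv[...,0]<28)&(hsv[...,1]>130)&(im[...,2]>140)).astype(np.uint8); b[:185]=0;b[256:]=0;b[:,:215]=0;b[:,325:]=0
for k in cv2.findContours(b,0,2)[0]:
    if cv2.contourArea(k)>40: q=cv2.minAreaRect(k); print(np.round(q[0],1),np.round(q[1],1),round(q[2]),ray(c,*q[0],.015).round(3))
E
python3 -m inch '{"translation":[[0.1,-0.3,0],[0.25,-0.6,0.1],[0.4,-1,0.1],[0.4,-1,0.1]],"rot":[[0,0,0],[0,0,0],[0,0,0],[0,0,0]],"jaw":[5,5,5,5]}' 20
python3 -m inch '{"translation":[[0.1,-0.3,0],[0.25,-0.6,0.1],[0.4,-1,0.1],[0.4,-1,0.1]],"rot":[[0,0,0],[0,0,0],[0,0,0],[0,0,0]],"jaw":[5,5,5,5]}' 20
python3 -m inch '{"translation":[[0.1,-0.3,0],[0.25,-0.6,0],[0.4,-1,0],[0.4,-1,0]],"rot":[[0,0,0],[0,0,0],[0,0,0],[0,0,0]],"jaw":[5,5,5,5]}' 20
python3 -m inch '{"translation":[[0.1,-0.3,0],[0.25,-0.6,0],[0.4,-1,0],[0.4,-1,0],[0.4,-1,0]],"rot":[[0,0,0],[0,0,0],[0,0,0],[0,0,0],[0,0,0]],"jaw":[5,5,5,5,5]}' 20
```

```text
299.4512939453125 193.4942626953125 12.069184303283691
cup [ 0.6069102  -0.30251044  0.048     ]
[282. 244.] [10. 12.] 90 [ 0.421 -0.239  0.015]
[302.8 241. ] [12.2 11.1] 16 [ 0.433 -0.317  0.015]
[268.7 215.1] [12.1 10.9] 14 [ 0.53  -0.189  0.015]
[230.7 200.1] [11.4  8.9] 16 [ 0.586 -0.044  0.015]
time: 10.95
ee_pos: [0.4763, 0.0339, 0.1403]
eef_rot: [0.769, 0.639, -0.001, 0.002]
ft_force: [0.1, 0.6, 0.4]
width: 0.0167
time: 11.35
ee_pos: [0.5171, -0.0714, 0.1502]
eef_rot: [0.771, 0.637, -0.002, 0.003]
ft_force: [-0.7, -0.3, -0.4]
width: 0.0168
time: 11.75
ee_pos: [0.5571, -0.1766, 0.1496]
eef_rot: [0.773, 0.634, -0.003, 0.004]
ft_force: [-0.9, -0.7, 0.2]
width: 0.0169
time: 12.25
ee_pos: [0.5968, -0.2765, 0.1484]
eef_rot: [0.773, 0.634, -0.004, 0.003]
ft_force: [0.7, 1.3, -0.1]
width: 0.0168
```

```bash
python3 -m inch '{"translation":[[0.1,-0.26,0],[0.1,-0.26,-0.2],[0.1,-0.26,-0.5],[0.1,-0.26,-0.5]],"rot":[[0,0,0],[0,0,0],[0,0,0],[0,0,0]],"jaw":[5,5,5,5]}' 20
python3 -c "
from h import *
im,c=cam('wrist','w4.png'); np.savez('w4.npz',**c)"
```

```text
time: 12.65
ee_pos: [0.6051, -0.2989, 0.0942]
eef_rot: [0.773, 0.635, -0.005, -0.0]
ft_force: [0.7, 0.6, -0.1]
width: 0.0167
```

View pics/w4.png

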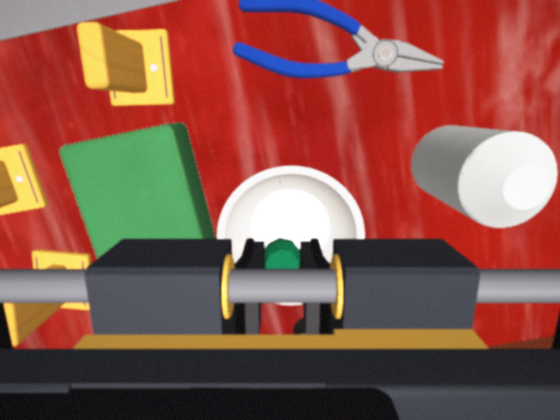

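Wax is held at (282,255). The cup rim spans u 217–365, with its top at v 166. Measuring the offset.

```bash
python3 -c "
from h import *
c=dict(np.load('w4.npz'))
P=[ray(c,u,v,.048) for u,v in((217,232),(365,232),(291,166),(291,303))]
for p in P: print(p.round(4))
C=(P[0]+P[1])/2; C2=(P[2]+P[3])/2;print(C,C2, (C2-r.read_state()['ee_pos'])*10)"
```

```text
[ 0.5679 -0.2902  0.048 ]
[ 0.6519 -0.3067  0.048 ]
[ 0.6172 -0.2608  0.048 ]
[ 0.6013 -0.3435  0.048 ]
[ 0.60993922 -0.29845912  0.048     ] [ 0.60928689 -0.30214617  0.048     ] [ 0.0324927  -0.02356601 -0.48691706]
```

```bash
python3 -m inch '{"translation":[[0.04,-0.03,0],[0.04,-0.03,-0.2],[0.04,-0.03,-0.37],[0.04,-0.03,-0.37],[0.04,-0.03,-0.37]],"rot":[[0,0,0],[0,0,0],[0,0,0],[0,0,0],[0,0,0]],"jaw":[5,5,5,5,5]}' 20
python3 -m inch '{"translation":[[0,0,0],[0,0,0],[0,0,0],[0,0,0],[0,0,0.3],[0,0.2,0.7],[-0.2,0.5,1],[-0.4,0.8,1],[-0.4,0.8,1]],"rot":[[0,0,0],[0,0,0],[0,0,0],[0,0,0],[0,0,0],[0,0,0],[0,0,0],[0,0,0],[0,0,0]],"jaw":[32,32,32,32,32,32,50,50,50]}' 20
python3 -m inch '{"translation":[[-0.2,0.2,0.3],[-0.4,0.4,0.7],[-0.7,0.5,1],[-0.7,0.5,1],[-0.7,0.5,1]],"rot":[[0,0,0],[0,0,0],[0,0,0],[0,0,0],[0,0,0]],"jaw":[50,50,50,50,50]}' 20
python3 -c "
from h import *
im,c=cam('wrist','w5.png'); np.savez('w5.npz',**c)"
```

```text
time: 13.2
ee_pos: [0.6102, -0.3027, 0.0601]
eef_rot: [0.773, 0.635, -0.004, 0.001]
ft_force: [0.2, -1.1, 0.5]
width: 0.0164
time: 14.1
ee_pos: [0.5694, -0.2187, 0.1609]
eef_rot: [0.772, 0.636, -0.003, 0.0]
ft_force: [1.0, -0.4, -0.9]
width: 0.0464
time: 14.6
ee_pos: [0.4997, -0.1688, 0.2617]
eef_rot: [0.772, 0.636, -0.002, 0.001]
ft_force: [0.5, -0.7, -0.3]
width: 0.0498
```

View pics/w5.png

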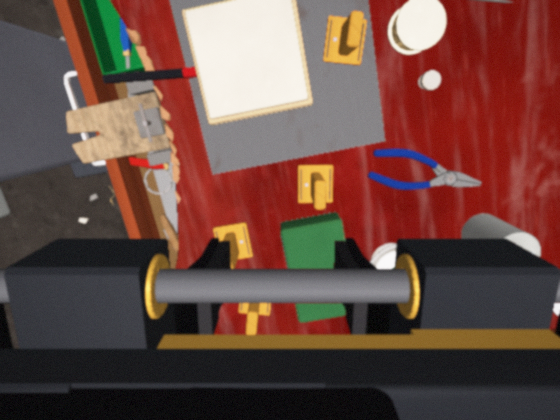

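wax_a was released over the cup. Brass plates show at (345,38), (316,185), (233,242) and (255,310). I'll measure each from straight above, at the camera nadir around pixel (282,111), before grasping it.

```bash
cat >> h.py <<'E'
def plates(im,c,near=None):
    hsv=cv2.cvtColor(im,cv2.COLOR_BGR2HSV)
    b=((hsv[...,0]>14)&(hsv[...,0]<30)&(hsv[...,1]>140)&(im[...,2]>100)).astype(np.uint8); b[238:]=0
    b=cv2.morphologyEx(b,cv2.MORPH_CLOSE,np.ones((5,5)))
    s=r.read_state(); tx=Ro.from_quat(s["eef_rot"]).as_matrix()
    for k in cv2.findContours(b,0,2)[0]:
        if cv2.contourArea(k)<500: continue
        P=np.array([ray(c,u,v,.006)[:2]*1000 for u,v in k.reshape(-1,2)])
        q=cv2.minAreaRect(P.astype(np.float32)); a=q[2]; w,h=q[1]
        m=cv2.moments(k); 
        print("px",cv2.boundingRect(k),"ctr",np.round(q[0],1),"size",np.round(q[1],1),"ang",round(a,1))
E
python3 - <<'E'
from h import *
plates(cv2.imread("pics/w5.png"),dict(np.load("w5.npz")))
E
python3 -m inch '{"translation":[[0.05,-0.3,-0.3],[0.1,-0.7,-0.6],[0.15,-0.9,-0.6],[0.15,-0.9,-0.6]],"rot":[[0,0,0],[0,0,0],[0,0,0],[0,0,0]],"jaw":[50,50,50,50]}' 20
python3 - <<'E'
from h import *
im,c=cam("wrist","w6.png"); plates(im,c); print(r.read_state()["ee_pos"])
E
```

```text
px (298, 165, 35, 45) ctr [ 533.7 -192. ] size [52.1 39.6] ang 79.6
px (324, 11, 43, 54) ctr [590.7 -40.5] size [50.6 39.3] ang 73.4
time: 15.05
ee_pos: [0.5133, -0.2624, 0.198]
eef_rot: [0.773, 0.634, -0.005, -0.001]
ft_force: [-0.2, 0.1, 0.4]
width: 0.0501
px (163, 153, 52, 56) ctr [ 422.2 -241.8] size [49.2 47.2] ang 88.9
px (268, 75, 45, 52) ctr [ 534.1 -188.1] size [44.4 39.9] ang 80.0
[ 0.51390279 -0.26053333  0.19870117]
```

Plate B is at (534.1,−188.1) with sides at −10° and size 44.4×39.9, so the measurement is clean. Grasping it.

```bash
python3 -m inch '{"translation":[[0.1,0.36,-0.2],[0.2,0.72,-0.4],[0.2,0.72,-0.7],[0.2,0.72,-0.7],[0.2,0.72,-0.7]],"rot":[[0,0,0.02],[0,0,0.02],[0,0,0.02],[0,0,0.02],[0,0,0.02]],"jaw":[50,50,50,50,50]}' 40
python3 -c "
from h import *
s=r.read_state(); print((np.array([.5341,-.1881,.032])-s['ee_pos'])*10)"
```

```text
time: 15.6
ee_pos: [0.5336, -0.1887, 0.129]
eef_rot: [0.766, 0.643, -0.005, -0.001]
ft_force: [-0.7, -1.1, 0.8]
width: 0.0502
[ 0.00456218  0.00621508 -0.96969436]
```

```bash
python3 -m inch '{"translation":[[0.01,0.01,-0.3],[0.01,0.01,-0.6],[0.01,0.01,-0.85],[0.01,0.01,-0.97],[0.01,0.01,-0.97],[0.01,0.01,-0.97]],"rot":[[0,0,0],[0,0,0],[0,0,0],[0,0,0],[0,0,0],[0,0,0]],"jaw":[50,50,50,50,50,50]}' 40
python3 -m inch '{"translation":[[0,0,0],[0,0,0],[0,0,0],[0,0,0],[0,0,0],[0,0,0]],"rot":[[0,0,0],[0,0,0],[0,0,0],[0,0,0],[0,0,0],[0,0,0]],"jaw":[5,5,5,5,5,5]}' 45
python3 -m inch '{"translation":[[0,0,0.2],[0,0,0.5],[0,0.1,0.9],[0,0.3,1],[-0.1,0.6,1],[-0.1,1,1],[-0.1,1,1]],"rot":[[0,0,0],[0,0,0],[0,0,0],[0,0,0],[0,0,0],[0,0,0],[0,0,0]],"jaw":[5,5,5,5,5,5,5]}' 45
```

```text
time: 16.2
ee_pos: [0.5355, -0.1884, 0.0335]
eef_rot: [0.766, 0.642, -0.005, 0.0]
ft_force: [0.5, -1.0, -0.0]
width: 0.05
time: 16.8
ee_pos: [0.5354, -0.1884, 0.0335]
eef_rot: [0.766, 0.642, -0.005, -0.0]
ft_force: [-0.8, 0.3, 0.3]
width: 0.0119
time: 17.5
ee_pos: [0.5256, -0.0824, 0.1332]
eef_rot: [0.764, 0.645, -0.004, -0.001]
ft_force: [0.1, -0.2, -1.4]
width: 0.0116
```

```bash
python3 -m inch '{"translation":[[-0.07,0.3,0],[-0.15,0.65,0],[-0.22,0.95,0],[-0.22,0.95,0]],"rot":[[0,0,0],[0,0,0],[0,0,0],[0,0,0]],"jaw":[5,5,5,5]}' 45
python3 -m inch '{"translation":[[-0.07,0.3,0],[-0.15,0.65,-0.1],[-0.22,0.95,-0.2],[-0.22,0.95,-0.4],[-0.22,0.95,-0.4],[-0.22,0.95,-0.4]],"rot":[[0,0,0],[0,0,0],[0,0,0],[0,0,0],[0,0,0],[0,0,0]],"jaw":[5,5,5,5,5,5]}' 45
python3 -c "
from h import *
s=r.read_state(); print((np.array([.4813,.1093,.0415])-s['ee_pos'])*10)
cam('wrist','w7.png')"
```

```text
time: 17.9
ee_pos: [0.5027, 0.017, 0.1329]
eef_rot: [0.762, 0.647, -0.004, -0.002]
ft_force: [1.0, 0.1, -2.4]
width: 0.0117
time: 18.5
ee_pos: [0.481, 0.1106, 0.093]
eef_rot: [0.763, 0.647, -0.004, -0.002]
ft_force: [0.7, -0.7, 0.4]
width: 0.0117
[ 0.00343083 -0.01300737 -0.5152994 ]
```

View pics/w7.png

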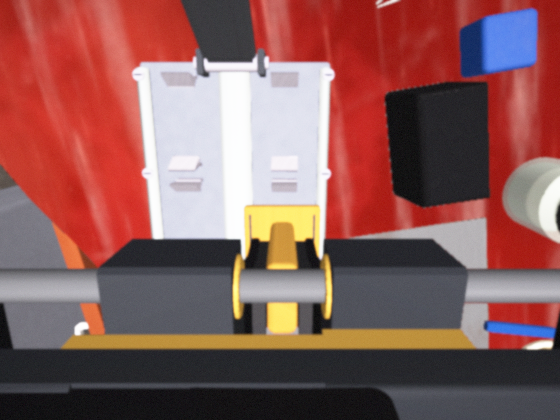

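Plate B is at (282,225), centred between the spine's right edge (248) and the rail (318). Descending, then pressing gently.

```bash
python3 -m inch '{"translation":[[0,-0.01,-0.15],[0,-0.01,-0.25],[0,-0.01,-0.32],[0,-0.01,-0.36],[0,-0.01,-0.36]],"rot":[[0,0,0],[0,0,0],[0,0,0],[0,0,0],[0,0,0]],"jaw":[5,5,5,5,5]}' 55
python3 -m inch '{"translation":[[0,0,-0.03],[0,0,-0.06],[0,0,-0.09],[0,0,-0.11],[0,0,-0.11]],"rot":[[0,0,0],[0,0,0],[0,0,0],[0,0,0],[0,0,0]],"jaw":[5,5,5,5,5]}' 55
```

```text
time: 19.05
ee_pos: [0.4812, 0.1095, 0.0572]
eef_rot: [0.763, 0.647, -0.004, -0.002]
ft_force: [-0.7, -0.2, -0.5]
width: 0.0115
time: 19.55
ee_pos: [0.4812, 0.1094, 0.046]
eef_rot: [0.763, 0.647, -0.004, -0.002]
ft_force: [1.4, -1.4, -1.7]
width: 0.012
```

```bash
python3 -m inch '{"translation":[[0,0,-0.02],[0,0,-0.04],[0,0,-0.055],[0,0,-0.055],[0,0,-0.055]],"rot":[[0,0,0],[0,0,0],[0,0,0],[0,0,0],[0,0,0]],"jaw":[5,5,5,5,5]}' 55
python3 -m inch '{"translation":[[0,0,-0.01],[0,0,-0.02],[0,0,-0.02]],"rot":[[0,0,0],[0,0,0],[0,0,0]],"jaw":[5,5,5]}' 55
```

```text
time: 20.05
ee_pos: [0.481, 0.1096, 0.0414]
eef_rot: [0.763, 0.647, -0.004, -0.002]
ft_force: [-8.4, -1.7, 19.8]
width: 0.0116
time: 20.35
ee_pos: [0.481, 0.1096, 0.0414]
eef_rot: [0.763, 0.647, -0.004, -0.003]
ft_force: [-13.7, -3.9, 34.6]
width: 0.0116
```

```bash
python3 -m inch '{"translation":[[0,0,0.02],[0,0,0.02],[0,0,0.02],[0,0,0.02],[0,0,0.3],[0,0,0.7],[0,-0.1,1],[0,-0.5,1],[0,-0.8,1],[0,-0.8,1]],"rot":[[0,0,0],[0,0,0],[0,0,0],[0,0,0],[0,0,0],[0,0,0],[0,0,0],[0,0,0],[0,0,0],[0,0,0]],"jaw":[40,40,40,40,40,40,40,40,40,40]}' 40
python3 - <<'E'
from h import *
im,c=cam("wrist","w8.png"); np.savez("w8.npz",**c); plates(im,c)
C=np.array([456,145.7]);a=np.radians(-9.45);X=np.array([np.cos(a),np.sin(a)]);Y=np.array([-X[1],X[0]])
for n,z in(("plate top",14),): 
    for u,v in((-20,-22),(20,-22),(20,22),(-20,22)):
        p=C+(31+u)*X+(-32+v)*Y; print(proj(c,[*(p/1000),z/1000]).round(0))
E
```

```text
time: 21.35
ee_pos: [0.4809, 0.0254, 0.1415]
eef_rot: [0.765, 0.644, -0.005, -0.003]
ft_force: [-0.0, -0.3, 0.9]
width: 0.0401
px (238, 61, 52, 60) ctr [479.9 110.6] size [42.8 38.8] ang 80.2
[239. 123.]
[292. 123.]
[292.  60.]
[237.  61.]
```

View pics/w8.png

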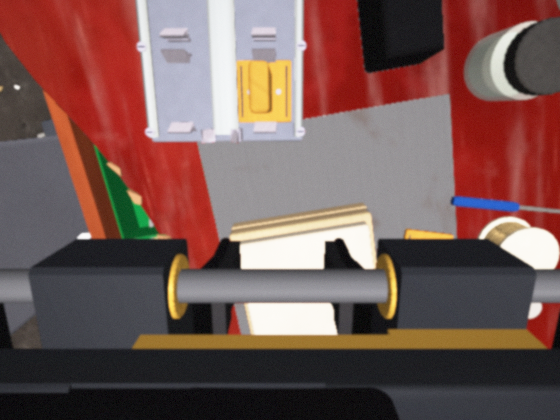

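Plate B sits in bay_3, its outline at (238–290, 61–121) matching the projected bay corners. Next is plate A near (590,−41).

```bash
python3 -m inch '{"translation":[[0.3,-0.4,0.3],[0.6,-0.8,0.55],[0.9,-1,0.55],[0.95,-1,0.55]],"rot":[[0,0,-0.05],[0,0,-0.1],[0,0,-0.11],[0,0,-0.11]],"jaw":[50,50,50,50]}' 40
python3 -m inch '{"translation":[[0.03,-0.34,0],[0.03,-0.34,0],[0.03,-0.34,0]],"rot":[[0,0,0],[0,0,0],[0,0,0]],"jaw":[50,50,50]}' 40
python3 - <<'E'
from h import *
im,c=cam("wrist","w9.png"); plates(im,c); s=r.read_state(); R=Ro.from_quat(s["eef_rot"]).as_matrix(); print(s["ee_pos"],np.degrees(np.arctan2(R[1,1],R[0,1])))
E
```

```text
time: 21.8
ee_pos: [0.5788, -0.0754, 0.1964]
eef_rot: [0.801, 0.599, -0.005, -0.002]
ft_force: [-0.8, -0.2, -0.4]
width: 0.0495
time: 22.1
ee_pos: [0.5817, -0.1088, 0.1956]
eef_rot: [0.801, 0.599, -0.005, -0.002]
ft_force: [0.3, -0.1, 0.8]
width: 0.0498
px (251, 91, 44, 49) ctr [589.6 -43.9] size [42.7 39.4] ang 73.5
[ 0.58173824 -0.10787604  0.1957043 ] -16.377475443465404
```

```bash
python3 -m inch '{"translation":[[0.04,0.32,-0.2],[0.08,0.64,-0.5],[0.08,0.64,-0.7],[0.08,0.64,-0.7],[0.08,0.64,-0.7]],"rot":[[0,0,0],[0,0,0],[0,0,0],[0,0,0],[0,0,0]],"jaw":[50,50,50,50,50]}' 40
python3 -c "
from h import *
s=r.read_state(); print((np.array([.5896,-.0439,.032])-s['ee_pos'])*10)"
```

```text
time: 22.65
ee_pos: [0.5897, -0.0434, 0.1262]
eef_rot: [0.8, 0.599, -0.005, -0.002]
ft_force: [0.1, 0.1, 0.4]
width: 0.05
[-0.00103013 -0.00454656 -0.9424587 ]
```

```bash
python3 -m inch '{"translation":[[0,0,-0.3],[0,0,-0.6],[0,0,-0.85],[0,0,-0.945],[0,0,-0.945],[0,0,-0.945]],"rot":[[0,0,0],[0,0,0],[0,0,0],[0,0,0],[0,0,0],[0,0,0]],"jaw":[50,50,50,50,50,50]}' 40
python3 -m inch '{"translation":[[0,0,0],[0,0,0],[0,0,0],[0,0,0],[0,0,0],[0,0,0]],"rot":[[0,0,0],[0,0,0],[0,0,0],[0,0,0],[0,0,0],[0,0,0]],"jaw":[5,5,5,5,5,5]}' 45
python3 -m inch '{"translation":[[0,0,0.2],[0,0,0.5],[0,0,0.9],[0,0.2,1],[-0.2,0.6,1],[-0.4,0.9,1],[-0.4,0.9,1]],"rot":[[0,0,0],[0,0,0],[0,0,0],[0,0,0],[0,0,0.06],[0,0,0.117],[0,0,0.117]],"jaw":[5,5,5,5,5,5,5]}' 45
```

```text
time: 23.25
ee_pos: [0.5907, -0.0438, 0.0335]
eef_rot: [0.801, 0.599, -0.004, -0.002]
ft_force: [-0.8, 0.4, -0.2]
width: 0.0501
time: 23.85
ee_pos: [0.5907, -0.0438, 0.0334]
eef_rot: [0.801, 0.599, -0.004, -0.002]
ft_force: [-1.2, -0.4, -0.3]
width: 0.0118
time: 24.55
ee_pos: [0.5485, 0.0515, 0.133]
eef_rot: [0.76, 0.65, -0.004, -0.003]
ft_force: [0.8, 0.0, -0.9]
width: 0.0118
```

```bash
python3 -m inch '{"translation":[[-0.15,0.3,0],[-0.3,0.65,0],[-0.3,0.65,0]],"rot":[[0,0,-0.01],[0,0,-0.01],[0,0,-0.01]],"jaw":[5,5,5]}' 45
python3 -m inch '{"translation":[[-0.15,0.3,0],[-0.27,0.56,0],[-0.27,0.56,-0.2],[-0.27,0.56,-0.4],[-0.27,0.56,-0.4],[-0.27,0.56,-0.4]],"rot":[[0,0,0],[0,0,0],[0,0,0],[0,0,0],[0,0,0],[0,0,0]],"jaw":[5,5,5,5,5,5]}' 45
python3 -c "
from h import *
s=r.read_state(); print((np.array([.4915,.1727,.0415])-s['ee_pos'])*10)
im,c=cam('wrist','w10.png')"
```

```text
time: 24.85
ee_pos: [0.5165, 0.1216, 0.1326]
eef_rot: [0.761, 0.649, -0.004, -0.004]
ft_force: [0.2, 0.2, -1.6]
width: 0.0117
time: 25.45
ee_pos: [0.4898, 0.1769, 0.0928]
eef_rot: [0.761, 0.648, -0.005, -0.004]
ft_force: [0.2, 0.7, -0.6]
width: 0.0117
[ 0.01721021 -0.04179049 -0.51287056]
```

```bash
python3 -m inch '{"translation":[[0.017,-0.042,-0.1],[0.017,-0.042,-0.25],[0.017,-0.042,-0.32],[0.017,-0.042,-0.36],[0.017,-0.042,-0.36]],"rot":[[0,0,0],[0,0,0],[0,0,0],[0,0,0],[0,0,0]],"jaw":[5,5,5,5,5]}' 55
python3 -m inch '{"translation":[[0,0,-0.03],[0,0,-0.06],[0,0,-0.09],[0,0,-0.11],[0,0,-0.11]],"rot":[[0,0,0],[0,0,0],[0,0,0],[0,0,0],[0,0,0]],"jaw":[5,5,5,5,5]}' 55
python3 -m inch '{"translation":[[0,0,-0.02],[0,0,-0.04],[0,0,-0.05],[0,0,-0.05],[0,0,-0.05]],"rot":[[0,0,0],[0,0,0],[0,0,0],[0,0,0],[0,0,0]],"jaw":[5,5,5,5,5]}' 55
```

```text
time: 26.0
ee_pos: [0.4918, 0.1727, 0.0571]
eef_rot: [0.761, 0.648, -0.004, -0.004]
ft_force: [-0.6, 0.6, -1.1]
width: 0.0114
time: 26.5
ee_pos: [0.492, 0.1727, 0.0459]
eef_rot: [0.761, 0.648, -0.004, -0.004]
ft_force: [1.1, -0.4, -2.4]
width: 0.0118
time: 27.0
ee_pos: [0.4917, 0.1727, 0.0408]
eef_rot: [0.761, 0.648, -0.004, -0.004]
ft_force: [-0.3, -0.9, -1.5]
width: 0.0118
```

```bash
python3 -m inch '{"translation":[[0,0,-0.01],[0,0,-0.02],[0,0,-0.02],[0,0,-0.02]],"rot":[[0,0,0],[0,0,0],[0,0,0],[0,0,0]],"jaw":[5,5,5,5]}' 55
```

```text
time: 27.4
ee_pos: [0.4918, 0.1728, 0.0393]
eef_rot: [0.761, 0.648, -0.004, -0.004]
ft_force: [-3.8, -0.5, 7.6]
width: 0.0114
```

```bash
python3 -m inch '{"translation":[[0,0,-0.01],[0,0,-0.02],[0,0,-0.02],[0,0,-0.02]],"rot":[[0,0,0],[0,0,0],[0,0,0],[0,0,0]],"jaw":[5,5,5,5]}' 55
python3 -m inch '{"translation":[[0,0,-0.01],[0,0,-0.01],[0,0,-0.01]],"rot":[[0,0,0],[0,0,0],[0,0,0]],"jaw":[5,5,5]}' 55
```

```text
time: 27.8
ee_pos: [0.4918, 0.1729, 0.0392]
eef_rot: [0.761, 0.648, -0.004, -0.005]
ft_force: [-12.4, -3.9, 28.9]
width: 0.012
time: 28.1
ee_pos: [0.4921, 0.1729, 0.0393]
eef_rot: [0.761, 0.648, -0.004, -0.005]
ft_force: [-5.7, -1.1, 13.3]
width: 0.0116
```

Bottomed out firmly. Releasing and heading for plate C.

```bash
python3 -m inch '{"translation":[[0,0,0.02],[0,0,0.02],[0,0,0.02],[0,0,0.02],[0,0,0.3],[0,0,0.7],[0,-0.1,1],[0,-0.5,1],[0,-1,1],[0,-1,1]],"rot":[[0,0,0],[0,0,0],[0,0,0],[0,0,0],[0,0,0],[0,0,0],[0,0,0],[0,0,0],[0,0,0],[0,0,0]],"jaw":[40,40,40,40,40,40,40,40,40,40]}' 40
python3 -c "
from h import *
im,c=cam('wrist','w11.png'); np.savez('w11.npz',**c); plates(im,c)"
python3 -m inch '{"translation":[[-0.05,-0.4,0.3],[-0.1,-0.8,0.6],[-0.2,-1,0.6],[-0.2,-1,0.6]],"rot":[[0,0,0],[0,0,0],[0,0,0],[0,0,0]],"jaw":[50,50,50,50]}' 40
python3 -m inch '{"translation":[[-0.05,-0.4,0],[-0.1,-0.8,0],[-0.2,-1,0],[-0.2,-1,0]],"rot":[[0,0,0],[0,0,0],[0,0,0],[0,0,0]],"jaw":[50,50,50,50]}' 40
python3 -m inch '{"translation":[[-0.05,-0.4,0],[-0.1,-0.8,0],[-0.2,-1,0],[-0.2,-1,0]],"rot":[[0,0,0],[0,0,0],[0,0,0],[0,0,0]],"jaw":[50,50,50,50]}' 40
python3 -m inch '{"translation":[[-0.05,-0.4,0],[-0.1,-0.8,0],[-0.2,-0.85,0],[-0.2,-0.85,0],[-0.2,-0.85,0]],"rot":[[0,0,0],[0,0,0],[0,0,0],[0,0,0],[0,0,0]],"jaw":[50,50,50,50,50]}' 40
python3 - <<'E'
from h import *
im,c=cam("wrist","w12.png"); plates(im,c); s=r.read_state(); R=Ro.from_quat(s["eef_rot"]).as_matrix(); print(s["ee_pos"],np.degrees(np.arctan2(R[1,1],R[0,1])))
E
```

```text
time: 29.1
ee_pos: [0.4922, 0.0662, 0.1396]
eef_rot: [0.764, 0.645, -0.004, -0.005]
ft_force: [-0.6, 0.8, 0.5]
width: 0.0401
px (234, 122, 51, 59) ctr [479.3 107.6] size [45.5 38.8] ang 80.4
px (231, 20, 55, 72) ctr [491.2 176.4] size [49.4 38.9] ang 81.5
time: 29.55
ee_pos: [0.4719, -0.0328, 0.2003]
eef_rot: [0.765, 0.644, -0.003, -0.005]
ft_force: [0.3, 0.6, 0.6]
width: 0.0498
time: 29.95
ee_pos: [0.4511, -0.1346, 0.2]
eef_rot: [0.766, 0.643, -0.003, -0.005]
ft_force: [0.1, 1.1, -0.7]
width: 0.0499
time: 30.35
ee_pos: [0.4305, -0.236, 0.1997]
eef_rot: [0.767, 0.642, -0.004, -0.005]
ft_force: [0.7, 0.1, 0.5]
width: 0.0498
time: 30.85
ee_pos: [0.4119, -0.3188, 0.1994]
eef_rot: [0.766, 0.643, -0.003, -0.005]
ft_force: [-0.1, -0.0, 0.2]
width: 0.0502
px (286, 155, 47, 55) ctr [ 434.9 -321. ] size [51.7 40.5] ang 73.2
px (259, 72, 50, 56) ctr [ 425.  -239.8] size [44.5 40.5] ang 88.8
[ 0.41203394 -0.31865419  0.19953926] -9.922582235627273
```

```bash
python3 -m inch '{"translation":[[0.07,0.4,-0.2],[0.13,0.79,-0.5],[0.13,0.79,-0.7],[0.13,0.79,-0.7],[0.13,0.79,-0.7]],"rot":[[0,0,0.08],[0,0,0.145],[0,0,0.145],[0,0,0.145],[0,0,0.145]],"jaw":[50,50,50,50,50]}' 40
python3 -c "
from h import *
s=r.read_state(); print((np.array([.425,-.2398,.0333])-s['ee_pos'])*10)
R=Ro.from_quat(s['eef_rot']).as_matrix(); print(np.degrees(np.arctan2(R[1,1],R[0,1])))"
```

```text
time: 31.4
ee_pos: [0.4255, -0.2393, 0.1302]
eef_rot: [0.714, 0.7, -0.004, -0.005]
ft_force: [0.5, -1.3, 0.2]
width: 0.0499
[-0.00534643 -0.00523419 -0.96924098]
-1.1890847003126284
```

```bash
python3 -m inch '{"translation":[[0,0,-0.3],[0,0,-0.6],[-0.005,-0.005,-0.85],[-0.005,-0.005,-0.97],[-0.005,-0.005,-0.97],[-0.005,-0.005,-0.97]],"rot":[[0,0,0],[0,0,0],[0,0,0],[0,0,0],[0,0,0],[0,0,0]],"jaw":[50,50,50,50,50,50]}' 40
python3 -m inch '{"translation":[[0,0,0],[0,0,0],[0,0,0],[0,0,0],[0,0,0],[0,0,0]],"rot":[[0,0,0],[0,0,0],[0,0,0],[0,0,0],[0,0,0],[0,0,0]],"jaw":[5,5,5,5,5,5]}' 45
python3 -m inch '{"translation":[[0,0,0.2],[0,0,0.5],[0,0,0.9],[0,0.2,1],[0,0.6,1],[0,0.9,1],[0,0.9,1]],"rot":[[0,0,0],[0,0,0],[0,0,0],[0,0,0],[0,0,-0.07],[0,0,-0.14],[0,0,-0.14]],"jaw":[5,5,5,5,5,5,5]}' 45
python3 -m inch '{"translation":[[0,0.4,0],[0,0.8,0],[0,1,0],[0,1,0]],"rot":[[0,0,0],[0,0,0],[0,0,0],[0,0,0]],"jaw":[5,5,5,5]}' 45
python3 -m inch '{"translation":[[0,0.4,0],[0,0.8,0],[0,1,0],[0,1,0]],"rot":[[0,0,0],[0,0,0],[0,0,0],[0,0,0]],"jaw":[5,5,5,5]}' 45
python3 -c "
from h import *
s=r.read_state(); print((np.array([.4199,.120,.0933])-s['ee_pos'])*10)
R=Ro.from_quat(s['eef_rot']).as_matrix(); print(np.degrees(np.arctan2(R[1,1],R[0,1])))"
```

```text
time: 32.0
ee_pos: [0.4258, -0.2404, 0.0345]
eef_rot: [0.715, 0.7, -0.003, -0.004]
ft_force: [0.0, 0.4, -0.0]
width: 0.0502
time: 32.6
ee_pos: [0.4258, -0.2404, 0.0345]
eef_rot: [0.715, 0.7, -0.003, -0.004]
ft_force: [-0.2, 0.6, -0.3]
width: 0.0116
time: 33.3
ee_pos: [0.4259, -0.1464, 0.1343]
eef_rot: [0.763, 0.646, -0.002, -0.005]
ft_force: [-0.0, -0.6, -1.0]
width: 0.0116
time: 33.7
ee_pos: [0.4258, -0.044, 0.1341]
eef_rot: [0.762, 0.648, -0.002, -0.006]
ft_force: [-0.8, -0.7, -2.1]
width: 0.0112
time: 34.1
ee_pos: [0.4258, 0.0575, 0.134]
eef_rot: [0.761, 0.649, -0.003, -0.006]
ft_force: [-0.3, -0.4, -0.9]
width: 0.0116
[-0.0591006   0.62514817 -0.40653225]
-9.041590450279873
```

```bash
python3 -m inch '{"translation":[[-0.03,0.3,0],[-0.06,0.615,0],[-0.06,0.615,-0.2],[-0.06,0.615,-0.4],[-0.06,0.615,-0.4],[-0.06,0.615,-0.4]],"rot":[[0,0,-0.01],[0,0,-0.01],[0,0,-0.01],[0,0,-0.01],[0,0,-0.01],[0,0,-0.01]],"jaw":[5,5,5,5,5,5]}' 45
python3 -c "
from h import *
s=r.read_state(); print((np.array([.4199,.1195,.0425])-s['ee_pos'])*10)"
```

```text
time: 34.7
ee_pos: [0.4201, 0.1176, 0.0942]
eef_rot: [0.765, 0.644, -0.003, -0.005]
ft_force: [0.2, -0.1, -1.0]
width: 0.0117
[-0.00229587  0.01916173 -0.51693507]
```

```bash
python3 -m inch '{"translation":[[0,0.02,-0.1],[0,0.02,-0.25],[0,0.02,-0.32],[0,0.02,-0.36],[0,0.02,-0.36]],"rot":[[0,0,0],[0,0,0],[0,0,0],[0,0,0],[0,0,0]],"jaw":[5,5,5,5,5]}' 55
python3 -m inch '{"translation":[[0,0,-0.03],[0,0,-0.06],[0,0,-0.09],[0,0,-0.11],[0,0,-0.11]],"rot":[[0,0,0],[0,0,0],[0,0,0],[0,0,0],[0,0,0]],"jaw":[5,5,5,5,5]}' 55
python3 -m inch '{"translation":[[0,0,-0.02],[0,0,-0.04],[0,0,-0.05],[0,0,-0.05],[0,0,-0.05]],"rot":[[0,0,0],[0,0,0],[0,0,0],[0,0,0],[0,0,0]],"jaw":[5,5,5,5,5]}' 55
```

```text
time: 35.2
ee_pos: [0.4201, 0.1194, 0.058]
eef_rot: [0.765, 0.644, -0.003, -0.005]
ft_force: [1.0, 0.2, -1.0]
width: 0.0118
time: 35.7
ee_pos: [0.4201, 0.1193, 0.0468]
eef_rot: [0.765, 0.644, -0.003, -0.005]
ft_force: [1.8, -0.8, -1.6]
width: 0.0114
time: 36.2
ee_pos: [0.4199, 0.1194, 0.0424]
eef_rot: [0.765, 0.644, -0.004, -0.006]
ft_force: [-7.1, -2.4, 16.1]
width: 0.0118
```

```bash
python3 -m inch '{"translation":[[0,0,-0.01],[0,0,-0.01],[0,0,-0.01]],"rot":[[0,0,0],[0,0,0],[0,0,0]],"jaw":[5,5,5]}' 55
python3 -m inch '{"translation":[[0,0,0.01],[0,0,0.01],[0,0,0.01],[0,0,0.02],[0,0,0.3],[0,0,0.7],[0,-0.1,1],[0,-0.5,1],[0,-1,1],[0,-1,1]],"rot":[[0,0,0],[0,0,0],[0,0,0],[0,0,0],[0,0,0],[0,0,0],[0,0,0],[0,0,0],[0,0,0],[0,0,0]],"jaw":[40,40,40,40,40,40,40,40,40,40]}' 40
python3 -c "
from h import *
im,c=cam('wrist','w13.png'); np.savez('w13.npz',**c); plates(im,c)"
python3 -m inch '{"translation":[[0,-0.4,0.3],[0,-0.8,0.6],[0,-1,0.6],[0,-1,0.6]],"rot":[[0,0,0],[0,0,0],[0,0,0],[0,0,0]],"jaw":[50,50,50,50]}' 40
python3 -m inch '{"translation":[[0,-0.4,0],[0,-0.8,0],[0,-1,0],[0,-1,0]],"rot":[[0,0,0],[0,0,0],[0,0,0],[0,0,0]],"jaw":[50,50,50,50]}' 40
python3 -m inch '{"translation":[[0,-0.4,0],[0,-0.8,0],[0,-1,0],[0,-1,0]],"rot":[[0,0,0],[0,0,0],[0,0,0],[0,0,0]],"jaw":[50,50,50,50]}' 40
python3 -m inch '{"translation":[[0,-0.4,0],[0,-0.8,0],[0,-1,0],[0,-1,0],[0,-1,0]],"rot":[[0,0,-0.05],[0,0,-0.115],[0,0,-0.115],[0,0,-0.115],[0,0,-0.115]],"jaw":[50,50,50,50,50]}' 40
python3 - <<'E'
from h import *
im,c=cam("wrist","w14.png"); plates(im,c); s=r.read_state(); R=Ro.from_quat(s["eef_rot"]).as_matrix(); print(s["ee_pos"],np.degrees(np.arctan2(R[1,1],R[0,1])))
E
```

```text
time: 36.5
ee_pos: [0.4199, 0.1194, 0.0424]
eef_rot: [0.765, 0.644, -0.004, -0.006]
ft_force: [-7.1, -3.0, 22.5]
width: 0.0117
time: 37.5
ee_pos: [0.4198, 0.0142, 0.1426]
eef_rot: [0.767, 0.642, -0.003, -0.006]
ft_force: [-0.2, 1.0, 0.1]
width: 0.0401
px (232, 23, 53, 71) ctr [419.2 123.7] size [49.  38.8] ang 79.9
px (317, 22, 55, 71) ctr [482.1 113.1] size [48.3 39.5] ang 81.2
time: 37.95
ee_pos: [0.4203, -0.0849, 0.2034]
eef_rot: [0.767, 0.641, -0.002, -0.006]
ft_force: [0.1, 1.0, 0.2]
width: 0.0499
time: 38.35
ee_pos: [0.4203, -0.1861, 0.2031]
eef_rot: [0.768, 0.64, -0.003, -0.006]
ft_force: [0.2, 0.4, -0.5]
width: 0.0501
time: 38.75
ee_pos: [0.4203, -0.2866, 0.2023]
eef_rot: [0.769, 0.639, -0.004, -0.006]
ft_force: [0.7, 0.5, 0.5]
width: 0.0499
time: 39.25
ee_pos: [0.4211, -0.3847, 0.2014]
eef_rot: [0.806, 0.592, -0.004, -0.007]
ft_force: [-0.2, -0.2, 0.0]
width: 0.0498
px (258, 88, 44, 50) ctr [ 436.  -317.8] size [44.3 40.6] ang 72.7
[ 0.42132779 -0.38438584  0.20157152] -17.27506559947765
```

```bash
python3 - <<'E'
from h import *
s=r.read_state(); z=Ro.from_quat(s["eef_rot"]).as_matrix()[:,2]; v=np.cross(z,[0,0,-1]); print("tilt fix units",np.degrees(v)/60)
E
python3 -m inch '{"translation":[[0.07,0.33,-0.2],[0.15,0.66,-0.5],[0.15,0.66,-0.7],[0.15,0.66,-0.7],[0.15,0.66,-0.7]],"rot":[[0,0,0],[0,0,0],[0,0,0],[0,0,0],[0,0,0]],"jaw":[50,50,50,50,50]}' 40
python3 -c "
from h import *
s=r.read_state(); print((np.array([.436,-.3178,.0333])-s['ee_pos'])*10)"
```

```text
tilt fix units [-0.0071636  -0.01385784 -0.        ]
time: 39.8
ee_pos: [0.4367, -0.3177, 0.1322]
eef_rot: [0.805, 0.593, -0.003, -0.007]
ft_force: [0.0, -0.8, 1.1]
width: 0.0501
[-0.00652477 -0.00124773 -0.98900256]
```

```bash
python3 -m inch '{"translation":[[-0.005,0,-0.3],[-0.005,0,-0.6],[-0.005,0,-0.85],[-0.005,0,-0.99],[-0.005,0,-0.99],[-0.005,0,-0.99]],"rot":[[-0.007,-0.014,0],[-0.007,-0.014,0],[-0.007,-0.014,0],[-0.007,-0.014,0],[-0.007,-0.014,0],[-0.007,-0.014,0]],"jaw":[50,50,50,50,50,50]}' 40
python3 -m inch '{"translation":[[0,0,0],[0,0,0],[0,0,0],[0,0,0],[0,0,0],[0,0,0]],"rot":[[0,0,0],[0,0,0],[0,0,0],[0,0,0],[0,0,0],[0,0,0]],"jaw":[5,5,5,5,5,5]}' 45
python3 -m inch '{"translation":[[0,0,0.2],[0,0,0.5],[0,0,0.9],[0,0.2,1],[0,0.6,1],[0,0.9,1],[0,0.9,1]],"rot":[[0,0,0],[0,0,0],[0,0,0],[0,0,0],[0,0,0.07],[0,0,0.125],[0,0,0.125]],"jaw":[5,5,5,5,5,5,5]}' 45
python3 -m inch '{"translation":[[0,0.4,0],[0,0.8,0],[0,1,0],[0,1,0]],"rot":[[0,0,0],[0,0,0],[0,0,0],[0,0,0]],"jaw":[5,5,5,5]}' 45
python3 -m inch '{"translation":[[0,0.4,0],[0,0.8,0],[0,1,0],[0,1,0]],"rot":[[0,0,0],[0,0,0],[0,0,0],[0,0,0]],"jaw":[5,5,5,5]}' 45
python3 -m inch '{"translation":[[0,0.4,0],[0,0.8,0],[0,1,0],[0,1,0]],"rot":[[0,0,0],[0,0,0],[0,0,0],[0,0,0]],"jaw":[5,5,5,5]}' 45
python3 -c "
from h import *
s=r.read_state(); print((np.array([.4307,.1832,.0933])-s['ee_pos'])*10)
R=Ro.from_quat(s['eef_rot']).as_matrix(); print(np.degrees(np.arctan2(R[1,1],R[0,1])))"
```

```text
time: 40.4
ee_pos: [0.4367, -0.3185, 0.0345]
eef_rot: [0.805, 0.593, 0.001, 0.001]
ft_force: [0.4, -0.9, 1.3]
width: 0.0501
time: 41.0
ee_pos: [0.4366, -0.3185, 0.0345]
eef_rot: [0.805, 0.593, 0.0, 0.001]
ft_force: [0.4, 0.1, 0.1]
width: 0.0117
time: 41.7
ee_pos: [0.4373, -0.2238, 0.134]
eef_rot: [0.762, 0.647, 0.001, -0.001]
ft_force: [0.6, 0.5, -0.7]
width: 0.012
time: 42.1
ee_pos: [0.4374, -0.121, 0.1339]
eef_rot: [0.761, 0.649, 0.002, -0.002]
ft_force: [0.4, -0.7, -1.8]
width: 0.0115
time: 42.5
ee_pos: [0.4375, -0.0194, 0.1339]
eef_rot: [0.76, 0.65, 0.002, -0.002]
ft_force: [0.1, -1.0, -0.9]
width: 0.0118
time: 42.9
ee_pos: [0.4379, 0.0816, 0.1337]
eef_rot: [0.759, 0.651, 0.002, -0.001]
ft_force: [0.1, -0.4, -1.1]
width: 0.0117
[-0.07183011  1.01645158 -0.40441983]
-8.817580391559762
```

```bash
python3 -m inch '{"translation":[[-0.03,0.4,0],[-0.05,0.8,0],[-0.07,1,0],[-0.07,1,-0.2],[-0.07,1,-0.4],[-0.07,1,-0.4]],"rot":[[0,0,-0.012],[0,0,-0.012],[0,0,-0.012],[0,0,-0.012],[0,0,-0.012],[0,0,-0.012]],"jaw":[5,5,5,5,5,5]}' 45
python3 -c "
from h import *
s=r.read_state(); print((np.array([.4307,.1826,.0425])-s['ee_pos'])*10)
R=Ro.from_quat(s['eef_rot']).as_matrix(); print(np.degrees(np.arctan2(R[1,1],R[0,1])))"
```

```text
time: 43.5
ee_pos: [0.4303, 0.1788, 0.0919]
eef_rot: [0.764, 0.645, -0.0, -0.001]
ft_force: [-1.1, 0.3, -0.8]
width: 0.0121
[ 0.00356357  0.03819374 -0.49399375]
-9.67668962153695
```

```bash
python3 -m inch '{"translation":[[0,0.038,-0.1],[0,0.038,-0.25],[0,0.038,-0.32],[0,0.038,-0.34],[0,0.038,-0.34]],"rot":[[0,0,0],[0,0,0],[0,0,0],[0,0,0],[0,0,0]],"jaw":[5,5,5,5,5]}' 55
python3 -m inch '{"translation":[[0,0,-0.03],[0,0,-0.06],[0,0,-0.09],[0,0,-0.11],[0,0,-0.11]],"rot":[[0,0,0],[0,0,0],[0,0,0],[0,0,0],[0,0,0]],"jaw":[5,5,5,5,5]}' 55
python3 -m inch '{"translation":[[0,0,-0.02],[0,0,-0.04],[0,0,-0.05],[0,0,-0.05],[0,0,-0.05]],"rot":[[0,0,0],[0,0,0],[0,0,0],[0,0,0],[0,0,0]],"jaw":[5,5,5,5,5]}' 55
```

```text
time: 44.0
ee_pos: [0.4306, 0.1823, 0.0581]
eef_rot: [0.764, 0.645, -0.0, -0.001]
ft_force: [-0.2, 0.2, -0.8]
width: 0.0117
time: 44.5
ee_pos: [0.4306, 0.1823, 0.0469]
eef_rot: [0.764, 0.645, -0.0, -0.0]
ft_force: [1.7, 0.9, -1.7]
width: 0.0118
time: 45.0
ee_pos: [0.4304, 0.1823, 0.0424]
eef_rot: [0.764, 0.645, -0.001, -0.001]
ft_force: [-6.4, -1.9, 16.2]
width: 0.0115
```

Firm on the floor again at the expected height. A last press, release, retreat, and a check of the whole rack from above.

```bash
python3 -m inch '{"translation":[[0,0,-0.01],[0,0,-0.01],[0,0,-0.01]],"rot":[[0,0,0],[0,0,0],[0,0,0]],"jaw":[5,5,5]}' 55
python3 -m inch '{"translation":[[0,0,0.01],[0,0,0.01],[0,0,0.01],[0,0,0.02],[0,0,0.3],[0,0,0.7],[0,-0.1,1],[0,-0.5,1],[0.1,-1,1],[0.1,-1,1]],"rot":[[0,0,0],[0,0,0],[0,0,0],[0,0,0],[0,0,0],[0,0,0],[0,0,0],[0,0,0],[0,0,0],[0,0,0]],"jaw":[40,40,40,40,40,40,40,40,40,40]}' 40
python3 -m inch '{"translation":[[0.1,-0.1,0.3],[0.1,-0.1,0.6],[0.1,-0.1,0.7],[0.1,-0.1,0.7]],"rot":[[0,0,0],[0,0,0],[0,0,0],[0,0,0]],"jaw":[40,40,40,40]}' 40
python3 - <<'E'
from h import *
im,c=cam("wrist","w15.png"); np.savez("w15.npz",**c); plates(im,c); s=r.read_state(); print(s["ee_pos"])
t,_=cam("side","s2.png")
a=cv2.resize(im[0:240,190:390],None,fx=2,fy=2,interpolation=cv2.INTER_CUBIC); b=cv2.resize(t[140:260,180:280],(400,480),interpolation=cv2.INTER_CUBIC)
cv2.imwrite("pics/m15.png",np.hstack([a,b]))
E
```

```text
time: 45.3
ee_pos: [0.4305, 0.1824, 0.0425]
eef_rot: [0.764, 0.645, -0.001, -0.002]
ft_force: [-7.5, -4.7, 23.5]
width: 0.0115
time: 46.3
ee_pos: [0.4412, 0.077, 0.1427]
eef_rot: [0.767, 0.642, -0.0, -0.002]
ft_force: [-0.4, 0.7, 0.8]
width: 0.0399
time: 46.7
ee_pos: [0.4517, 0.0675, 0.2135]
eef_rot: [0.767, 0.642, 0.001, -0.002]
ft_force: [-0.7, 0.2, -0.7]
width: 0.0401
px (220, 116, 40, 43) ctr [418.4 119.7] size [40.6 37.9] ang 79.9
px (285, 114, 39, 44) ctr [480.5 110. ] size [41.5 36.9] ang 80.0
px (216, 39, 43, 53) ctr [429.6 185. ] size [45.6 38.3] ang 80.4
px (285, 37, 41, 54) ctr [492.2 175.1] size [46.4 37.4] ang 80.0
[0.45099413 0.06746358 0.21231232]
```

View pics/m15.png

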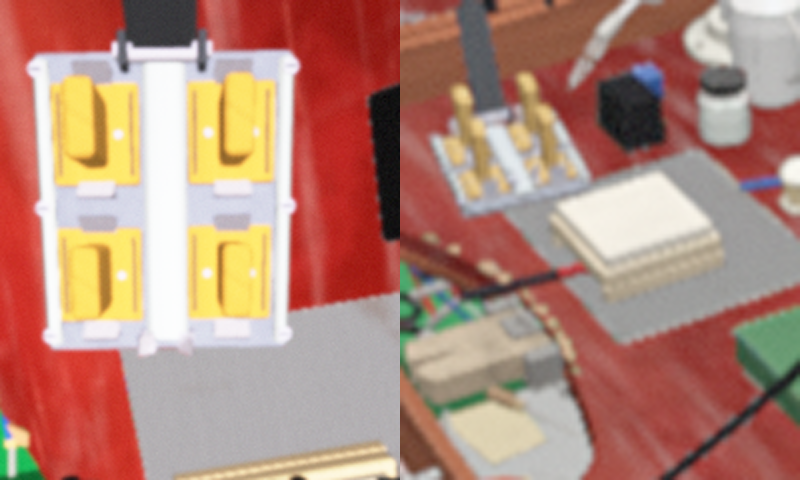

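All four plates sit flat in their bays, at view pixels (97,132), (220,132), (100,272) and (230,272), clear of the keeper's path over the spine at (165,200). Regripping the tab where I left it.

```bash
python3 -m inch '{"translation":[[0,0.1,0.3],[0.05,0.4,0.48],[0.1,0.72,0.48],[0.1,0.72,0.48]],"rot":[[0,0,0],[0,0,0],[0,0,0],[0,0,0]],"jaw":[40,40,40,40]}' 40
python3 -m inch '{"translation":[[0.05,0.4,0],[0.1,0.72,0],[0.1,0.72,0]],"rot":[[0,0,0],[0,0,0],[0,0,0]],"jaw":[40,40,40]}' 40
python3 -m inch '{"translation":[[0.05,0.4,0],[0.09,0.72,0],[0.09,0.72,0],[0.09,0.72,0]],"rot":[[0,0,0],[0,0,0],[0,0,0],[0,0,0]],"jaw":[40,40,40,40]}' 40
python3 -c "
from h import *
s=r.read_state(); print((np.array([.4801,.2856,.1572])-s['ee_pos'])*10)
R=Ro.from_quat(s['eef_rot']).as_matrix(); print(np.degrees(np.arctan2(R[1,1],R[0,1])))"
```

```text
time: 47.2
ee_pos: [0.4598, 0.1438, 0.2584]
eef_rot: [0.764, 0.645, -0.002, -0.002]
ft_force: [-1.1, -0.5, -1.1]
width: 0.0403
time: 47.5
ee_pos: [0.4684, 0.2201, 0.2562]
eef_rot: [0.762, 0.647, -0.003, -0.001]
ft_force: [-0.0, -0.2, 0.0]
width: 0.04
time: 47.9
ee_pos: [0.4771, 0.2913, 0.2546]
eef_rot: [0.762, 0.647, -0.005, -0.0]
ft_force: [0.5, -0.7, -0.7]
width: 0.0399
[ 0.02991247 -0.05718338 -0.97422193]
-9.344825367565882
```

```bash
python3 -m inch '{"translation":[[0.03,-0.06,-0.3],[0.03,-0.06,-0.6],[0.03,-0.06,-0.85],[0.03,-0.06,-0.97],[0.03,-0.06,-0.97],[0.03,-0.06,-0.97]],"rot":[[0,0,0],[0,0,0],[0,0,0],[0,0,0],[0,0,0],[0,0,0]],"jaw":[40,40,40,40,40,40]}' 20
python3 -m inch '{"translation":[[0,0,0],[0,0,0],[0,0,0],[0,0,0],[0,0,0]],"rot":[[0,0,0],[0,0,0],[0,0,0],[0,0,0],[0,0,0]],"jaw":[0,0,0,0,0]}' 20
```

```text
time: 48.5
ee_pos: [0.4806, 0.2849, 0.1585]
eef_rot: [0.763, 0.647, -0.004, -0.0]
ft_force: [0.6, 0.4, 0.6]
width: 0.0401
time: 49.0
ee_pos: [0.4798, 0.2854, 0.1588]
eef_rot: [0.762, 0.647, -0.005, -0.001]
ft_force: [-6.2, -0.7, 6.0]
width: 0.0134
```

```bash
python3 -m inch '{"translation":[[-0.024,-0.141,0.066],[-0.049,-0.287,0.117],[-0.075,-0.437,0.153],[-0.102,-0.591,0.173],[-0.129,-0.746,0.178],[-0.155,-0.9,0.167],[-0.155,-0.9,0.167]],"rot":[[0,0,0],[0,0,0],[0,0,0],[0,0,0],[0,0,0],[0,0,0],[0,0,0]],"jaw":[0,0,0,0,0,0,0]}' 20
python3 -m inch '{"translation":[[-0.026,-0.153,-0.027],[-0.052,-0.301,-0.069],[-0.077,-0.446,-0.126],[-0.101,-0.584,-0.197],[-0.123,-0.714,-0.281],[-0.154,-0.892,-0.432],[-0.163,-0.947,-0.489],[-0.163,-0.947,-0.489]],"rot":[[0,0,0],[0,0,0],[0,0,0],[0,0,0],[0,0,0],[0,0,0],[0,0,0],[0,0,0]],"jaw":[0,0,0,0,0,0,0,0]}' 20
python3 -c "
from h import *
s=r.read_state(); print((np.array([.4416,.0576,.0227])-s['ee_pos'])*10)"
```

```text
time: 49.7
ee_pos: [0.464, 0.193, 0.1754]
eef_rot: [0.763, 0.646, -0.005, -0.001]
ft_force: [-0.6, 0.4, 1.4]
width: 0.0138
time: 50.5
ee_pos: [0.4477, 0.0968, 0.1257]
eef_rot: [0.764, 0.646, -0.005, -0.001]
ft_force: [3.7, 2.0, -2.7]
width: 0.0136
[-0.0614108  -0.39239871 -1.02952148]
```

```bash
python3 -m inch '{"translation":[[-0.015,-0.09,-0.12],[-0.03,-0.17,-0.25],[-0.04,-0.24,-0.4],[-0.05,-0.3,-0.55],[-0.055,-0.345,-0.7],[-0.06,-0.37,-0.85],[-0.06,-0.385,-0.93],[-0.06,-0.385,-0.93]],"rot":[[0,0,0],[0,0,0],[0,0,0],[0,0,0],[0,0,0],[0,0,0],[0,0,0],[0,0,0]],"jaw":[0,0,0,0,0,0,0,0]}' 30
python3 -m inch '{"translation":[[0,0,-0.04],[0,0,-0.08],[0,0,-0.1],[0,0,-0.1]],"rot":[[0,0,0],[0,0,0],[0,0,0],[0,0,0]],"jaw":[0,0,0,0]}' 30
```

```text
time: 51.3
ee_pos: [0.4414, 0.058, 0.0319]
eef_rot: [0.764, 0.645, -0.005, -0.001]
ft_force: [1.6, 3.9, -1.8]
width: 0.0138
time: 51.7
ee_pos: [0.4419, 0.0577, 0.0231]
eef_rot: [0.764, 0.645, -0.005, -0.002]
ft_force: [-10.4, 0.3, 36.6]
width: 0.0141
```

```bash
python3 -m inch '{"translation":[[0,0,0.01],[0,0,0.01],[0,0,0.01],[0,0,0.01],[0,0,0.2],[0,0,0.35],[0,0,0.35],[0,0,0.35],[0,0,0.35],[0,0,0.35]],"rot":[[0,0,0],[0,0,0],[0,0,0],[0,0,0],[0,0,0],[0,0,0],[0,0,0],[0,0,0],[0,0,0],[0,0,0]],"jaw":[40,40,40,40,40,40,0,0,0,0]}' 30
python3 -m inch '{"translation":[[0,0,-0.04],[0,0,-0.08],[0,0,-0.11],[0,0,-0.12],[0,0,-0.12]],"rot":[[0,0,0],[0,0,0],[0,0,0],[0,0,0],[0,0,0]],"jaw":[0,0,0,0,0]}' 30
```

```text
time: 52.7
ee_pos: [0.4415, 0.0576, 0.0575]
eef_rot: [0.764, 0.645, -0.006, -0.002]
ft_force: [-0.9, 0.2, -0.5]
width: 0.0161
time: 53.2
ee_pos: [0.4415, 0.0573, 0.0454]
eef_rot: [0.764, 0.645, -0.006, -0.002]
ft_force: [0.0, -0.3, 1.5]
width: 0.0004
```

```bash
python3 -m inch '{"translation":[[0,0,-0.01],[0,0,-0.02],[0,0,-0.02],[0,0,-0.02]],"rot":[[0,0,0],[0,0,0],[0,0,0],[0,0,0]],"jaw":[0,0,0,0]}' 30
```

```text
time: 53.6
ee_pos: [0.4417, 0.0572, 0.0443]
eef_rot: [0.764, 0.645, -0.006, -0.002]
ft_force: [-5.6, -2.5, 19.2]
width: 0.0007
```

The tab top stands rigid at about 33.5 mm, where shut should be 34. I'll retreat and check everything.

```bash
python3 -m inch '{"translation":[[0,0,0.2],[0,0,0.5],[0,0,0.9],[0,-0.1,1],[0,-0.2,1]],"rot":[[0,0,0],[0,0,0],[0,0,0],[0,0,0],[0,0,0]],"jaw":[0,0,0,0,0]}' 30
python3 -m inch '{"translation":[[0,0,0.3],[0,0,0.6],[0,0,0.8],[0,0,0.8]],"rot":[[0,0,0],[0,0,0],[0,0,0],[0,0,0]],"jaw":[40,40,40,40]}' 30
python3 - <<'E'
from h import *
im,c=cam("wrist","w16.png"); t,ct=cam("top","t16.png")
f=lambda x,y,z: proj(c,[*(np.array([456,145.7])+x*np.array([.9864,-.1642])+y*np.array([.1642,.9864]))/1000,z/1000]).round(0)
print("tab top end shut",f(0,-101,34),f(0,-81,34))
hsv=cv2.cvtColor(t,cv2.COLOR_BGR2HSV); g=(hsv[...,0]>50)&(hsv[...,0]<95)&(hsv[...,1]>80); print("green in cup",g[180:207,286:313].sum())
a=cv2.resize(im[0:240,180:400],(550,600),interpolation=cv2.INTER_CUBIC); b=cv2.resize(t[150:210,285:335],(250,300),interpolation=cv2.INTER_CUBIC); d=cv2.resize(t[150:270,150:250],(250,300),interpolation=cv2.INTER_CUBIC)
cv2.imwrite("pics/m16.png",np.hstack([a,np.vstack([b,d])]))
E
```

```text
time: 54.1
ee_pos: [0.4427, 0.0377, 0.1456]
eef_rot: [0.764, 0.646, -0.004, -0.002]
ft_force: [0.5, -0.5, -0.4]
width: 0.0005
time: 54.5
ee_pos: [0.4435, 0.0377, 0.2267]
eef_rot: [0.764, 0.646, -0.003, -0.002]
ft_force: [0.5, -0.1, 0.2]
width: 0.0242
tab top end shut [278. 177.] [278. 156.]
green in cup 7
```

View pics/m16.png

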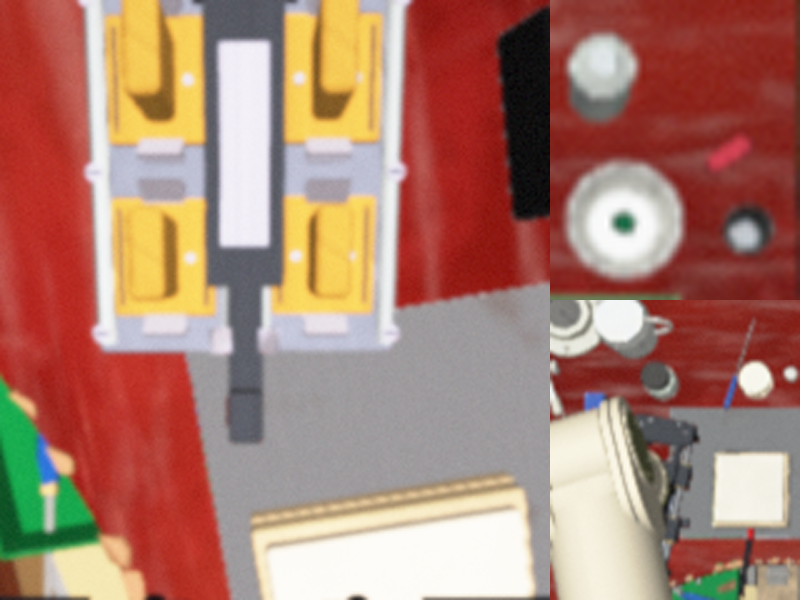

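The keeper is shut over all four plates. Its tab end at about (278,176) in the source image matches the predicted shut position (278,177). The wax is in the cup, and the loupe and jar are unmoved. Handing in.

```bash
python3 -c "
from h import *
print(r.close_job())"
```

```text
the job is handed in; nothing more can be done
None
```

The job is done and handed in at about 54.5 s of robot time. I opened the keeper to its stop and dropped the one wax lump present (wax_a) into the steel cup; wax_b was not there. I then pressed all four brass plates into bays of their own and shut the keeper under its catch.

- **Plates:** each one stopped hard, about at the height expected for the bay floor, and the overhead views show each inside its bay. I judged the clips by this stop and did not tug-test them. I pressed the plates with up to about 35 N, which is more than the 20 N they need.
- **Second plate (bay_2):** it stopped about 2 mm lower than the others. I put this down to it having been picked up off the grey mat.
- **Keeper:** the tab top is rigid under about 19 N at about 33.5 mm, where shut should be 34 mm. In the image its end is within 1 pixel of the predicted shut position. Closing it peaked at about 37 N through the fingers.
- **Surroundings:** the last views show the wax in the cup, and the loupe and jar where they were. The spool was never approached, but I did not measure it at the end. I saw no knocked plate and no loss of grip, and no check failed.

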